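# Check drawer slides for binding and box the good ones

## Task

Check the drawer slides lying on the bench: draw every one out by its black nose as far as it will go and leave them all drawn out side by side to compare them, since a sound slide runs 75 mm and one that binds jams well short of that. Then push the sound ones fully shut, lay them flat beside each other, the same way up, on the floor of the shallow grey parts box and seat its lid fully home, and put those that bind in the open black reject bin, well inside it. Leave everything else on the bench where it is.

Things in the scene. Friction and masses are not known exactly. Their poses are not given: they have to be found in the camera images.
- slide_1_mid (a point): ball-bearing drawer slide (three or four lie on the bench; absent ones read None), 0.34 kg, lying flat: steel outer channel 120 long x 32 wide x 14 mm high, open side up. This point: the outer channel's centre, 7 mm above its underside; x along the slide away from its nose, y across, z up. Shut, the slide reaches 86 mm to the nose side (-x) and 60 mm to the rear (+x)
- slide_1_nose (a point): centre of that slide's black nylon nose, 26 long x 20 wide x 12 mm high (2 to 14 mm above the underside), on the front end of the inner channel: the grip for drawing the slide out and pushing it in. Shut, it stands just in front of the outer channel, 73 mm from the channel's centre in -x
- slide_1_inner (a joint): how far the inner channel (18 mm wide) is drawn out, in m: 0 shut, growing as the nose is pulled in the slide's -x. A sound slide runs freely to its stop at 0.075; one that binds jams dead below 0.05, and pulling on drags the whole slide along. It stays where it is left (friction 0.3 N, much less than the slide's friction on the bench)
- slide_2_mid (a point): another such slide, same size, point and axes
- slide_2_nose (a point): the nose of that slide, as above
- slide_2_inner (a joint): draw of that slide, as above
- slide_3_mid (a point): another such slide, same size, point and axes
- slide_3_nose (a point): the nose of that slide, as above
- slide_3_inner (a joint): draw of that slide, as above
- slide_4_mid (a point): another such slide, same size, point and axes
- slide_4_nose (a point): the nose of that slide, as above
- slide_4_inner (a joint): draw of that slide, as above
- box: shallow grey parts box, fixed: 188 (x) x 158 (y) x 34 mm high, walls and floor 4 mm (30 mm deep inside); origin at the centre of its underside, z up. A dark fill line runs round the inside 7 mm below the rim: the lid seats only if all inside lies below it. One layer of slides (14 mm) does, two on top of each other (28 mm) do not. Two slides fit side by side along x
- lid: loose grey lid of the box, lying right way up on the bench, 0.28 kg: plate 188 (x) x 158 (y) x 5 mm, with a plug beneath, 172 x 142 x 6 mm deep, that goes inside the box walls with 4 mm play each side. Origin at the centre of the plug's underside, z up. Seated, the plate lies on the rim, this point 28 mm above the box's underside; either way round
- lid_handle (a point): centre of the bar handle on top of the lid, 70 long (x) x 18 wide (y) x 26 mm high; this point lies 24 mm above the plug's underside and 13 mm above the plate's top, same axes as the lid
- bin: open black reject bin, fixed to the bench: 220 (x) x 158 (y) x 48 mm high outside, walls and floor 4 mm; origin at the centre of its underside, z up. Taller and longer than the box, no lid
- meter: digital multimeter, 175 x 85 x 36 mm, lying flat, face up; not part of the job
- screwdriver: screwdriver lying crosswise beyond the slides; not part of the job
- spool: solder spool, 56 mm across, 42 mm tall, standing on its rim face; not part of the job
- esd_brush: small flat brush, 130 mm long, lying between the slides and the bin or box; not part of the job
Not all that is in view belongs to the job. Leave any red look-alike of the part that bears slide_1_mid alone.

How it is judged:
By the outcome, as a careful person would: the job done as asked, in the order asked, and still so for the second after the job is handed in, with the robot touching nothing.
Of slide_1, slide_2, slide_3, slide_4 only 3 to 4 are there at a start; the rules pass over those that are not, and their reading is None.
At some moment in a run one of slide_1, slide_2, slide_3, slide_4, lid may be knocked a few centimetres aside while the robot is not near it.
It also fails if it takes over 210 s, if anything falls off the work surface, if the arm or the gripper's body presses on something with over 40 N, if the wrist force passes 120 N, or if a joint passes its speed limit or range.

## Robot

A 6-joint arm with a two-finger parallel gripper is mounted at the origin on the work surface. World frame = base frame: x ahead of the robot, y to its left, z up, the work surface at z = 0. Lengths are in m, angles in rad, forces in N, time in s.
With the tool pointing down it reaches from about 0.225 to 0.875 m from the base axis. Payload 3.4 kg.
Tool frame: the origin (TCP) lies at the centre of the arm's flange, where the gripper is bolted on; the fingertips stand manip.tcp_to_tips ahead of it and the grasp point (between the pads) lies 155 mm ahead of it (manip.tcp_to_tips is the distance from the TCP to the fingertips, in m); z points along the fingers, y is the line along which they close (so a half turn about z gives the same grasp; the last joint's range is limited). The gripper opens to 85 mm and grips with 20 to 120 N. Pads are 22 mm wide; open, the fingers measure 114 mm over their backs; the gripper's body (76 mm by 85 mm) begins 54 mm behind the grasp point. The pads swing forward as they close: fully open they stand 13 mm farther back than shut.
Start: joints at [1.068, 0.276, 1.505, -0, 1.361, -0.121], TCP at [0.214, 0.534, 0.405] pointing down, gripper open.
Joint ranges: [-2.89, 2.89], [-0.75, 2.08], [0.22, 2.7], [-1.18, 4.32], [0.11, 2.71], [-2.7, 2.7]. Speed limits (rad/s): [2.57, 2.57, 3.14, 3.14, 3.14, 3.14].

## Interface

Orientations are given as a unit quaternion [w, x, y, z].
In Python, from rig import sensors, imaging, manip gives the robot as it stands. The module is installed in compiled form; this text tells all that it offers.
- The arm moves only by the tool jog_arm, never from a script. Its argument "plan" is a list of rows, each an object of numbers: "dx", "dy", "dz": the shift along the tool's x, y, z in mm; "ax", "ay", "az": the turn, a rotation vector about the tool's x, y, z in units of 6 degrees (1.0 is 6 degrees); "grip": the closure, from 0 (fully open) to 1 (shut). A call has 1 to 20 rows; each row shifts and turns the commanded pose from where the row before left it, along the tool's axes as they then stand; what a row does not reach is not made up. A row lasts 1/12 s, in which the tool goes at most 41.7 mm and 7.16 degrees, less where a joint would pass 70% of its speed; a pose out of reach is approached as far as the arm can. A call is refused whole if a number of a shift passes 41.7 or a number of a turn 1, either way. A call with a gripper value outside its range is refused whole. The fingers move at their own pace and stop on an object; "grip_force" is the grip in N (left out, the last holds). Time passes only in rows, so rows that do not move let the fingers close. It gives the time, the measured TCP pose, the force, the opening and the grip force at its end, in the units of the state.
- sensors.get_state(): the state, without advancing time (a new reading comes with each control period).
- imaging.get_image(name): name is "side" or "top" or "wrist"; returns a dict with "image" (384x512x3 uint8, red, green, blue), "K" (3x3 intrinsics, pixels), "extrinsics" (4x4, takes a point from world to camera coordinates). Camera axes: x right, y up, looking along -z (the intrinsics and any distortion apply to the point x, -y, -z); pixel columns grow to the right and rows downward; lengths in m; the calibration is good to about 2 mm. A picture is of the moment at which its call begins. There is no depth.
- manip.sign_off(): hands the job in; it is judged then, once.
The state is a dict: "clock": time; "qpos": joint angles; "qd": joint speeds; "effort": joint torques, N m; "position": TCP position; "ee_rot": TCP orientation; "contact_force": force on the tool from outside, world axes, zero at the start; "moment": the same for the moment, N m; "width": finger opening in m; "gripper_force": force on a finger pad.
Only numpy, scipy, OpenCV 4.12 (cv2) and the standard library are available. Lean on these libraries where they do the work, as an engineer would, in place of code of your own. Each camera call takes 0.05 s, during which the arm holds its last target. There are 200 camera calls.

## Working session

There is one attempt and no reset: what is moved stays moved. The work goes in short steps, Python scripts to look and compute and a tool call to move; the robot and the scene stay as the last step left them, time stands still between calls to the robot, and variables do not carry over. Pictures are saved under pics/ and viewed, at most 14 in all, crops included, and the job is handed in when it is done.

Besides the shell and the picture viewer there is one more tool, called by a JSON object that holds its "name" and its "arguments". jog_arm: Moves the arm, as the interface text tells. Its arguments: {"type":"object","properties":{"plan":{"type":"array"},"grip_force":{"type":"number"}},"required":["plan"]}

```bash
mkdir -p pics
cat > h.py <<'E'
import numpy as np, cv2
from rig import sensors, imaging, manip
def shot(n,save=None):
    d=imaging.get_image(n)
    if save: cv2.imwrite(f'pics/{save}.png',d['image'][:,:,::-1])
    return d
def ray(d,u,v,z):
    K=np.array(d['K']);E=np.array(d['extrinsics']);R=E[:3,:3];t=E[:3,3]
    p=np.linalg.inv(K)@np.array([u,v,1.]); c=np.array([p[0],-p[1],-p[2]])
    o=-R.T@t; w=R.T@c
    return o+w*(z-o[2])/w[2]
def proj(d,P):
    K=np.array(d['K']);E=np.array(d['extrinsics']);c=E[:3,:3]@np.array(P)+E[:3,3]
    q=K@np.array([c[0],-c[1],-c[2]]); return q[:2]/q[2]
E
python3 - <<'E'
from h import *
print(sensors.get_state(), manip.tcp_to_tips)
a=shot('top','top0');b=shot('side','side0')
for d in(a,b):print(np.round(d['K'],1).tolist(),np.round(d['extrinsics'],3).tolist(), [k for k in d])
im=cv2.resize(a['image'],(800,600),interpolation=cv2.INTER_CUBIC)
cv2.imwrite('pics/top0b.png',im[:,:,::-1])
E
```

```text
{'clock': 0.0, 'qpos': array([ 1.06803266e+00,  2.76636051e-01,  1.50612176e+00, -9.81776913e-06,
        1.36071920e+00, -1.21037984e-01]), 'qd': array([ 0.00088064, -0.00112923,  0.00020744, -0.00118393,  0.00162865,
       -0.00030372]), 'effort': array([-3.43342814e-03, -4.16788709e+01, -2.45800495e+01, -5.93080986e-04,
        1.10024930e-02,  6.09719422e-06]), 'position': array([0.21412941, 0.53342424, 0.40382054]), 'ee_rot': array([-2.84556556e-04,  1.89705045e-01,  9.81840673e-01, -8.98193974e-04]), 'contact_force': array([-0.56274087, -0.14435245,  0.49712616]), 'moment': array([ 0.05184712,  0.02509084, -0.06843007]), 'gripper_force': 0.0, 'width': 0.08540608371656584} 0.1734
[[346.7, 0.0, 255.5], [0.0, 346.7, 195.2], [0.0, 0.0, 1.0]] [[-0.012, -1.0, -0.005, -0.012], [0.993, -0.012, 0.119, -0.535], [-0.119, -0.004, 0.993, -1.218], [0.0, 0.0, 0.0, 1.0]] ['image', 'K', 'extrinsics']
[[461.6, 0.0, 255.5], [0.0, 461.6, 184.1], [0.0, 0.0, 1.0]] [[0.747, -0.665, -0.013, -0.412], [0.491, 0.538, 0.685, -0.296], [-0.448, -0.518, 0.728, -1.106], [0.0, 0.0, 0.0, 1.0]] ['image', 'K', 'extrinsics']
```

View pics/top0b.png

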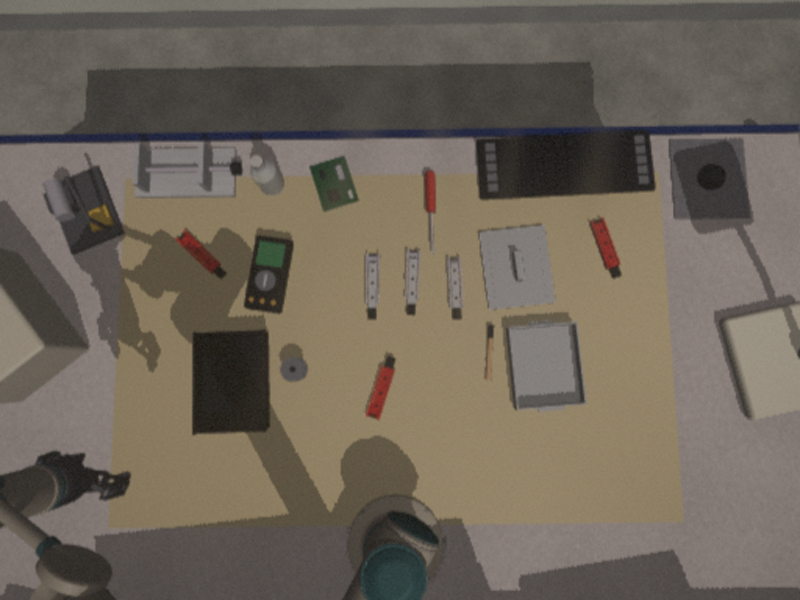

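View pics/side0.png

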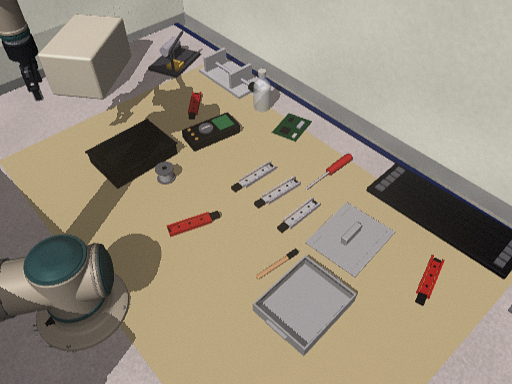

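The top view (800x600 px) shows three steel slides at about (372,285), (411,280) and (455,286), with their black noses towards the robot. The red look-alikes at (200,253), (381,388) and (605,247) do not fit, so I leave them alone. The bin is at (231,382), the box at (544,363), the lid at (517,265), the spool at (293,369) and the brush at (490,352).

```bash
cat > meas.py <<'E'
from h import *
def slides(d,verbose=True,z=0.014,roi=(120,350,130,270)):
    im=d['image'];hsv=cv2.cvtColor(im,cv2.COLOR_RGB2HSV)
    x0,x1,y0,y1=[*roi][0:2]+[*roi][2:4]
    m=((hsv[:,:,1]<55)&(hsv[:,:,2]>95)).astype(np.uint8)
    k=((hsv[:,:,2]<60)).astype(np.uint8)
    return m,k
E
python3 - <<'E'
from h import *
d=shot('top');im=d['image'];hsv=cv2.cvtColor(im,cv2.COLOR_RGB2HSV)
for (r,c) in [(180,238),(165,238),(198,238),(200,240),(150,330),(235,350),(245,150),(215,260)]: print((r,c),im[r,c],hsv[r,c])
m=((hsv[:,:,1]<60)&(hsv[:,:,2]>80)).astype(np.uint8); k=(hsv[:,:,2]<55).astype(np.uint8)
for nm,mm,z in(('steel',m,.014),('dark',k,.014)):
    n,l,s,c=cv2.connectedComponentsWithStats(mm)
    for i in range(1,n):
        x,y,w,h,a=s[i]
        if a>15 and 110<x<400 and 100<y<300:
            cn=np.argwhere(l==i)[:,::-1].astype(np.float32); rr=cv2.minAreaRect(cn)
            P=np.array([ray(d,u,v,z)[:2] for u,v in cv2.boxPoints(rr)])
            e1=np.linalg.norm(P[1]-P[0]);e2=np.linalg.norm(P[2]-P[1])
            v=(P[1]-P[0]) if e1>e2 else (P[2]-P[1])
            print(nm,s[i].tolist(),np.round(P.mean(0),4),'size',round(e1,3),round(e2,3),'yaw',round(np.degrees(np.arctan2(v[1],v[0]))%180,1))
z=cv2.resize(im[120:280,220:390],(800,750),interpolation=cv2.INTER_CUBIC)[:600]
cv2.imwrite('pics/crop1.png',z[:,:,::-1])
E
```

```text
(180, 238) [100  94  91] [ 10  23 100]
(165, 238) [128 120 123] [169  16 128]
(198, 238) [50 45 40] [15 51 50]
(200, 240) [73 67 53] [21 70 73]
(150, 330) [128 122 119] [ 10  18 128]
(235, 350) [133 128 125] [ 11  15 133]
(245, 150) [38 36 30] [23 54 38]
(215, 260) [148 132 103] [ 19  78 148]
steel [214, 105, 7, 11, 45] [0.8624 0.1224] size 0.016 0.04 yaw 17.8
steel [313, 118, 5, 4, 17] [ 0.8201 -0.2451] size 0.015 0.012 yaw 89.2
steel [222, 121, 5, 7, 23] [0.8081 0.0969] size 0.013 0.023 yaw 25.6
steel [275, 136, 3, 26, 59] [ 0.7108 -0.0967] size 0.007 0.095 yaw 178.9
steel [306, 144, 50, 55, 2198] [ 0.6263 -0.2956] size 0.164 0.193 yaw 4.4
steel [259, 159, 10, 36, 308] [ 0.6061 -0.0487] size 0.033 0.131 yaw 179.1
steel [233, 162, 10, 36, 300] [0.5962 0.0471] size 0.033 0.13 yaw 179.6
steel [286, 164, 11, 34, 314] [ 0.5893 -0.1487] size 0.036 0.123 yaw 1.9
steel [164, 174, 12, 11, 92] [0.6009 0.2976] size 0.041 0.037 yaw 89.3
steel [325, 204, 51, 60, 2408] [ 0.3952 -0.3574] size 0.166 0.211 yaw 3.0
steel [179, 228, 18, 16, 209] [0.3934 0.2289] size 0.062 0.054 yaw 89.3
dark [147, 104, 8, 8, 44] [0.877  0.3742] size 0.024 0.029 yaw 14.7
dark [204, 109, 4, 6, 18] [0.8569 0.1663] size 0.011 0.02 yaw 0.3
dark [157, 151, 30, 49, 605] [0.6168 0.2907] size 0.175 0.088 yaw 171.8
dark [137, 171, 7, 7, 32] [0.6219 0.4061] size 0.018 0.021 yaw 45.0
dark [391, 171, 6, 6, 22] [ 0.6105 -0.5257] size 0.017 0.016 yaw 107.7
dark [236, 198, 4, 5, 18] [0.52   0.0475] size 0.011 0.015 yaw 179.6
dark [124, 211, 48, 66, 3023] [0.3677 0.3729] size 0.172 0.232 yaw 1.0
```

View pics/crop1.png

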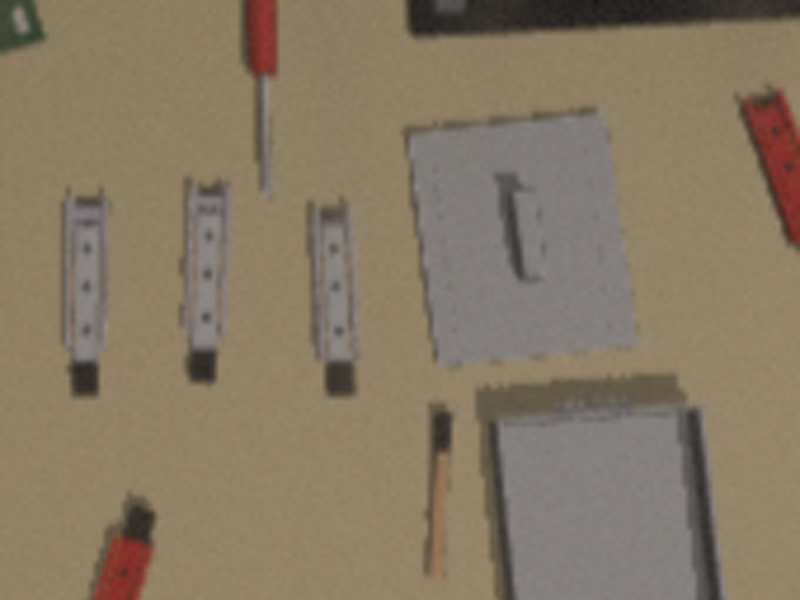

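{"name": "jog_arm", "arguments": {"plan": [{"az": -0.91},{"az": -0.91},{"az": -0.91},{"az": -0.915},{"dx": -20,"dy": -40},{"dx": -20,"dy": -40},{"dx": -20,"dy": -40},{"dx": -20,"dy": -40},{"dx": -20,"dy": -40},{"dx": -20,"dy": -40},{"dx": -20,"dy": -40},{"dx": -20,"dy": -40},{"dx": -20,"dy": -40},{"dx": -20,"dy": -40},{"dx": -20,"dy": -40},{"dx": -20,"dy": -40},{"dx": -20,"dy": -40},{"dx": -20,"dy": -40},{},{}]}}

```text
$.plan[0]: bad value
```

Run:
```python
from h import *
d=shot('wrist','w1');print(np.round(d['K'],1).tolist(),np.round(d['extrinsics'],3).tolist())
print(sensors.get_state()['position'])
cv2.imwrite('pics/w1b.png',cv2.resize(d['image'],(800,600))[:,:,::-1])
```

```text
[[305.6, 0.0, 257.3], [0.0, 305.6, 190.9], [0.0, 0.0, 1.0]] [[0.372, 0.928, -0.001, -0.573], [-0.897, 0.359, -0.26, 0.035], [-0.241, 0.098, 0.966, -0.379], [0.0, 0.0, 0.0, 1.0]]
[0.21418151 0.5334943  0.404185  ]
```

View pics/w1.png

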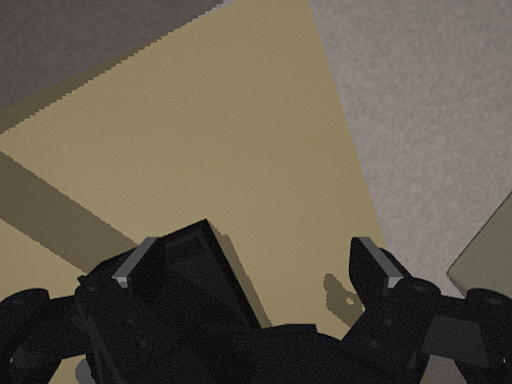

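The picture shows the arm still at its start: the move was refused because the rows need every key. I'll send full rows.

{"name": "jog_arm", "arguments": {"plan": [{"dx": 0,"dy": 0,"dz": 0,"ax": 0,"ay": 0,"az": -0.91,"grip": 0},{"dx": 0,"dy": 0,"dz": 0,"ax": 0,"ay": 0,"az": -0.91,"grip": 0},{"dx": 0,"dy": 0,"dz": 0,"ax": 0,"ay": 0,"az": -0.91,"grip": 0},{"dx": 0,"dy": 0,"dz": 0,"ax": 0,"ay": 0,"az": -0.915,"grip": 0},{"dx": -25,"dy": -33,"dz": 0,"ax": 0,"ay": 0,"az": 0,"grip": 0},{"dx": -25,"dy": -33,"dz": 0,"ax": 0,"ay": 0,"az": 0,"grip": 0},{"dx": -25,"dy": -33,"dz": 0,"ax": 0,"ay": 0,"az": 0,"grip": 0},{"dx": -25,"dy": -33,"dz": 0,"ax": 0,"ay": 0,"az": 0,"grip": 0},{"dx": -25,"dy": -33,"dz": 0,"ax": 0,"ay": 0,"az": 0,"grip": 0},{"dx": -25,"dy": -33,"dz": 0,"ax": 0,"ay": 0,"az": 0,"grip": 0},{"dx": -25,"dy": -33,"dz": 0,"ax": 0,"ay": 0,"az": 0,"grip": 0},{"dx": -25,"dy": -33,"dz": 0,"ax": 0,"ay": 0,"az": 0,"grip": 0},{"dx": -25,"dy": -33,"dz": 0,"ax": 0,"ay": 0,"az": 0,"grip": 0},{"dx": -25,"dy": -33,"dz": 0,"ax": 0,"ay": 0,"az": 0,"grip": 0},{"dx": -25,"dy": -33,"dz": 0,"ax": 0,"ay": 0,"az": 0,"grip": 0},{"dx": -25,"dy": -33,"dz": 0,"ax": 0,"ay": 0,"az": 0,"grip": 0},{"dx": -25,"dy": -33,"dz": 0,"ax": 0,"ay": 0,"az": 0,"grip": 0},{"dx": -25,"dy": -33,"dz": 0,"ax": 0,"ay": 0,"az": 0,"grip": 0},{"dx": -25,"dy": -33,"dz": 0,"ax": 0,"ay": 0,"az": 0,"grip": 0},{"dx": 0,"dy": -33,"dz": 0,"ax": 0,"ay": 0,"az": 0,"grip": 0}]}}

```text
clock: 1.87
position: [0.5931, 0.0031, 0.404]
ee_rot: [0.002, 0.0, 1.0, -0.0]
contact_force: [1.1, 0.1, 0.2]
width: 0.0849
gripper_force: 0.0
```

Run:
```python
from h import *
d=shot('wrist','w2');print(np.round(d['extrinsics'],3).tolist())
s=sensors.get_state();print(s['position'],s['ee_rot'],s['contact_force'])
cv2.imwrite('pics/w2b.png',cv2.resize(d['image'],(800,600),interpolation=cv2.INTER_CUBIC)[:,:,::-1])
```

```text
[[-0.0, 1.0, -0.0, -0.002], [-0.965, -0.0, -0.263, 0.607], [-0.263, 0.0, 0.965, -0.222], [0.0, 0.0, 0.0, 1.0]]
[ 0.59138513 -0.00208583  0.4037454 ] [ 6.40079091e-05  2.07417061e-03  9.99991324e-01 -3.61177066e-03] [-1.09253185 -3.73245099  0.06588657]
```

View pics/w2b.png

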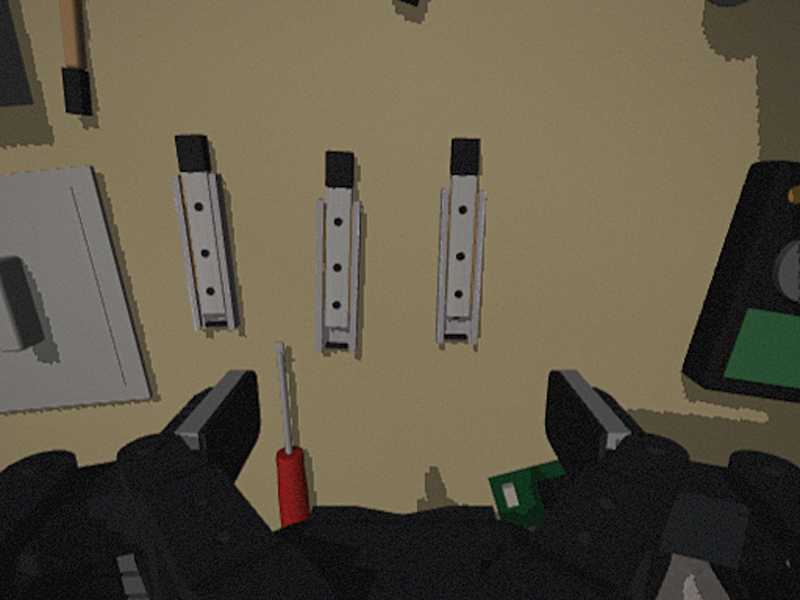

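The wrist view shows the three slides clearly. The noses are at about (192,153), (340,169) and (465,157) in 800x600 px, all pointing at the robot, with the screwdriver and lid clear of them. Next I compute poses.

```bash
cat > meas.py <<'E'
from h import *
def rects(d,kind,z,roi,amin,amax,vmax=48):
    im=cv2.GaussianBlur(d['image'],(3,3),0);hsv=cv2.cvtColor(im,cv2.COLOR_RGB2HSV)
    m=(hsv[:,:,2]<vmax) if kind=='dark' else ((hsv[:,:,1]<50)&(hsv[:,:,2]>75))
    m=m.astype(np.uint8)
    M=np.zeros_like(m);x0,x1,y0,y1=roi;M[y0:y1,x0:x1]=m[y0:y1,x0:x1]
    n,l,s,c=cv2.connectedComponentsWithStats(M);out=[]
    for i in range(1,n):
        if amin<s[i][4]<amax:
            pts=np.argwhere(l==i)[:,::-1]
            W=np.array([ray(d,u,v,z)[:2] for u,v in pts]).astype(np.float32)
            (cx,cy),(w,h),a=cv2.minAreaRect(W)
            B=cv2.boxPoints(((cx,cy),(w,h),a));e=[B[1]-B[0],B[2]-B[1]];v=max(e,key=np.linalg.norm)
            yaw=(np.degrees(np.arctan2(v[1],v[0]))+90)%180-90
            out.append((cx,cy,max(w,h),min(w,h),yaw,s[i][4],*np.round(c[i])))
    return sorted(out,key=lambda o:-o[1])
def show(o):
    for r in o: print('c %.4f %.4f size %.3f %.3f yaw %.1f area %d px %d %d'%r)
E
python3 - <<'E'
from meas import *
d=shot('wrist')
print('noses');show(rects(d,'dark',.014,(70,330,70,230),150,900))
print('bodies');show(rects(d,'steel',.012,(100,330,80,240),500,5000))
t=shot('top')
hsv=cv2.cvtColor(t['image'],cv2.COLOR_RGB2HSV)
print('box,lid z=.034/.006');show(rects(t,'steel',.034,(310,390,195,280),1500,4000));show(rects(t,'steel',.011,(300,362,135,205),1500,4000))
print('handle wrist')
E
```

```text
noses
c 0.5198 0.0469 size 0.024 0.020 yaw -0.2 area 392 px 304 103
c 0.5284 -0.0437 size 0.024 0.018 yaw -1.4 area 381 px 224 111
c 0.5903 -0.1307 size 0.116 0.002 yaw 1.7 area 177 px 152 161
c 0.5175 -0.1489 size 0.025 0.023 yaw -0.2 area 446 px 131 101
bodies
c 0.5984 0.0461 size 0.131 0.034 yaw -0.8 area 2484 px 300 168
c 0.6063 -0.0484 size 0.130 0.034 yaw -3.3 area 2381 px 222 175
c 0.5913 -0.1500 size 0.122 0.033 yaw 1.8 area 2362 px 138 162
box,lid z=.034/.006
c 0.3943 -0.3486 size 0.205 0.163 yaw 3.7 area 2469 px 348 234
c 0.6264 -0.2955 size 0.190 0.160 yaw 5.4 area 2191 px 330 171
handle wrist
```

{"name": "jog_arm", "arguments": {"plan": [{"dx": 24.3,"dy": 16.3,"dz": 0,"grip": 0.4},{"dx": 24.3,"dy": 16.3,"dz": 0,"grip": 0.4},{"dx": 24.3,"dy": 16.3,"dz": 0,"grip": 0.4},{"dx": 0,"dy": 0,"dz": 35,"grip": 0.4}], "grip_force": 30}}

```text
$.plan[0]: bad value
```

{"name": "jog_arm", "arguments": {"plan": [{"dx": 24.3,"dy": 16.3,"dz": 0,"ax": 0,"ay": 0,"az": 0,"grip": 0.4},{"dx": 24.3,"dy": 16.3,"dz": 0,"ax": 0,"ay": 0,"az": 0,"grip": 0.4},{"dx": 24.3,"dy": 16.3,"dz": 0,"ax": 0,"ay": 0,"az": 0,"grip": 0.4},{"dx": 0,"dy": 0,"dz": 35,"ax": 0,"ay": 0,"az": 0,"grip": 0.4},{"dx": 0,"dy": 0,"dz": 35,"ax": 0,"ay": 0,"az": 0,"grip": 0.4},{"dx": 0,"dy": 0,"dz": 35,"ax": 0,"ay": 0,"az": 0,"grip": 0.4},{"dx": 0,"dy": 0,"dz": 35,"ax": 0,"ay": 0,"az": 0,"grip": 0.4},{"dx": 0,"dy": 0,"dz": 35,"ax": 0,"ay": 0,"az": 0,"grip": 0.4},{"dx": 0,"dy": 0,"dz": 25,"ax": 0,"ay": 0,"az": 0,"grip": 0.4},{"dx": 0,"dy": 0,"dz": 0,"ax": 0,"ay": 0,"az": 0,"grip": 0.4},{"dx": 0,"dy": 0,"dz": 0,"ax": 0,"ay": 0,"az": 0,"grip": 0.4}], "grip_force": 30}}

```text
clock: 2.93
position: [0.5155, 0.0554, 0.2041]
ee_rot: [-0.002, -0.0, 1.0, 0.0]
contact_force: [-0.1, 0.2, -0.5]
width: 0.0512
gripper_force: 0.0
```

Run:
```python
from h import *
d=shot('wrist')
cv2.imwrite('pics/w3.png',d['image'][:,:,::-1])
print(manip.tcp_to_tips,sensors.get_state()['position'],sensors.get_state()['ee_rot'])
```

```text
0.1734 [0.51655982 0.05524838 0.20547625] [ 3.63682464e-04 -4.02608610e-04  9.99999838e-01  1.70307353e-04]
```

View pics/w3.png

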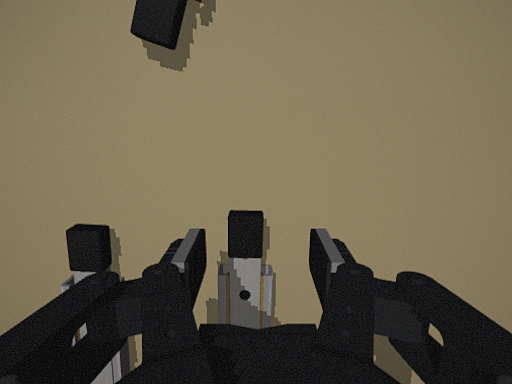

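The nose at (246,233) lies between the fingers, slightly to the left of their centre. I re-measure it before lowering.

Run:
```python
from meas import *
d=shot('wrist')
for p in [(229,211),(263,211),(229,240),(263,240),(229,257),(263,257)]: print(p,ray(d,*p,.014)[:2],ray(d,*p,.002)[:2])
print(sensors.get_state()['position'])
```

```text
(229, 211) [0.50611948 0.03858261] [0.51021986 0.03742243]
(263, 211) [0.50609038 0.05752351] [0.51018859 0.057771  ]
(229, 240) [0.5236111 0.0381898] [0.52901143 0.03700043]
(263, 240) [0.52358197 0.05763767] [0.52898013 0.05789364]
(229, 257) [0.53430707 0.0379496 ] [0.54050231 0.03674238]
(263, 257) [0.53427794 0.05770747] [0.54047101 0.05796863]
[0.51709982 0.05510123 0.20633824]
```

{"name": "jog_arm", "arguments": {"plan": [{"dx": -1,"dy": -7,"dz": 0,"ax": 0,"ay": 0,"az": 0,"grip": 0.4},{"dx": 0,"dy": 0,"dz": 10,"ax": 0,"ay": 0,"az": 0,"grip": 0.4},{"dx": 0,"dy": 0,"dz": 10,"ax": 0,"ay": 0,"az": 0,"grip": 0.4},{"dx": 0,"dy": 0,"dz": 7,"ax": 0,"ay": 0,"az": 0,"grip": 0.4},{"dx": 0,"dy": 0,"dz": 0,"ax": 0,"ay": 0,"az": 0,"grip": 0.4},{"dx": 0,"dy": 0,"dz": 0,"ax": 0,"ay": 0,"az": 0,"grip": 0.7},{"dx": 0,"dy": 0,"dz": 0,"ax": 0,"ay": 0,"az": 0,"grip": 1},{"dx": 0,"dy": 0,"dz": 0,"ax": 0,"ay": 0,"az": 0,"grip": 1},{"dx": 0,"dy": 0,"dz": 0,"ax": 0,"ay": 0,"az": 0,"grip": 1},{"dx": 0,"dy": 0,"dz": 0,"ax": 0,"ay": 0,"az": 0,"grip": 1},{"dx": 0,"dy": 0,"dz": 0,"ax": 0,"ay": 0,"az": 0,"grip": 1}], "grip_force": 30}}

```text
clock: 3.95
position: [0.5175, 0.0475, 0.1779]
ee_rot: [0.0, 0.0, 1.0, 0.0]
contact_force: [0.0, -0.0, 0.3]
width: 0.0189
gripper_force: 33.8
```

{"name": "jog_arm", "arguments": {"plan": [{"dx": 4,"dy": 0,"dz": 0,"ax": 0,"ay": 0,"az": 0,"grip": 1},{"dx": 8,"dy": 0,"dz": 0,"ax": 0,"ay": 0,"az": 0,"grip": 1},{"dx": 8,"dy": 0,"dz": 0,"ax": 0,"ay": 0,"az": 0,"grip": 1},{"dx": 8,"dy": 0,"dz": 0,"ax": 0,"ay": 0,"az": 0,"grip": 1},{"dx": 8,"dy": 0,"dz": 0,"ax": 0,"ay": 0,"az": 0,"grip": 1},{"dx": 8,"dy": 0,"dz": 0,"ax": 0,"ay": 0,"az": 0,"grip": 1},{"dx": 8,"dy": 0,"dz": 0,"ax": 0,"ay": 0,"az": 0,"grip": 1},{"dx": 8,"dy": 0,"dz": 0,"ax": 0,"ay": 0,"az": 0,"grip": 1},{"dx": 8,"dy": 0,"dz": 0,"ax": 0,"ay": 0,"az": 0,"grip": 1},{"dx": 6,"dy": 0,"dz": 0,"ax": 0,"ay": 0,"az": 0,"grip": 1},{"dx": 6,"dy": 0,"dz": 0,"ax": 0,"ay": 0,"az": 0,"grip": 1},{"dx": 0,"dy": 0,"dz": 0,"ax": 0,"ay": 0,"az": 0,"grip": 1},{"dx": 0,"dy": 0,"dz": 0,"ax": 0,"ay": 0,"az": 0,"grip": 1},{"dx": 0,"dy": 0,"dz": 0,"ax": 0,"ay": 0,"az": 0,"grip": 0.4},{"dx": 0,"dy": 0,"dz": 0,"ax": 0,"ay": 0,"az": 0,"grip": 0.4},{"dx": 0,"dy": 0,"dz": -25,"ax": 0,"ay": 0,"az": 0,"grip": 0.4},{"dx": 0,"dy": 0,"dz": -35,"ax": 0,"ay": 0,"az": 0,"grip": 0.4},{"dx": 0,"dy": 0,"dz": -20,"ax": 0,"ay": 0,"az": 0,"grip": 0.4},{"dx": -41,"dy": -30,"dz": 0,"ax": 0,"ay": 0,"az": 0,"grip": 0.4},{"dx": -41,"dy": -30,"dz": 0,"ax": 0,"ay": 0,"az": 0,"grip": 0.4}], "grip_force": 30}}

```text
clock: 5.62
position: [0.5042, -0.0012, 0.2593]
ee_rot: [0.001, -0.001, 1.0, 0.0]
contact_force: [0.6, 0.6, -0.2]
width: 0.0509
gripper_force: 0.0
```

```bash
cat >> meas.py <<'E'
def look(cam='wrist',roi=(0,512,0,300)):
    d=shot(cam);print(cam,np.round(sensors.get_state()['position'],4))
    print('noses');show(rects(d,'dark',.014,roi,150,1500))
    print('bodies');show(rects(d,'steel',.012,roi,500,7000))
    return d
E
python3 -c "
from meas import *
look();look('top',(215,310,130,260))
cv2.imwrite('pics/t2.png',cv2.resize(shot('top')['image'][140:260,210:330],(600,600),interpolation=cv2.INTER_CUBIC)[:,:,::-1])"
```

```text
wrist [ 0.5128 -0.0062  0.2594]
noses
c 0.4382 0.0456 size 0.024 0.021 yaw 0.2 area 1145 px 328 107
c 0.4057 0.0065 size 0.026 0.019 yaw -18.0 area 1274 px 271 55
bodies
c 0.5198 0.0472 size 0.138 0.037 yaw -0.2 area 4683 px 320 207
c 0.5657 -0.0438 size 0.047 0.013 yaw -3.6 area 533 px 207 277
c 0.5543 -0.1445 size 0.054 0.029 yaw 2.4 area 1482 px 71 257
top [ 0.5101 -0.0046  0.2587]
noses
bodies
c 0.5665 -0.0041 size 0.197 0.183 yaw -68.2 area 1326 px 251 187
```

View pics/t2.png

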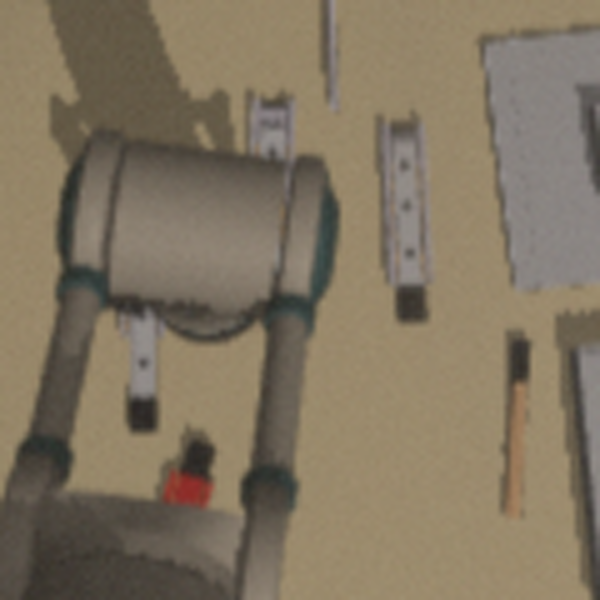

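Slide A's nose has come out to x = 0.438. The arm hides its channel, so I'll read the draw later. Next is slide B (yaw about -3.4 degrees), keeping clear of the red look-alike.

{"name": "jog_arm", "arguments": {"plan": [{"dx": -4,"dy": -16,"dz": 0,"ax": 0,"ay": 0,"az": 0.57,"grip": 0.4},{"dx": -4,"dy": -16,"dz": 0,"ax": 0,"ay": 0,"az": 0,"grip": 0.4},{"dx": 0,"dy": 0,"dz": 30,"ax": 0,"ay": 0,"az": 0,"grip": 0.4},{"dx": 0,"dy": 0,"dz": 30,"ax": 0,"ay": 0,"az": 0,"grip": 0.4},{"dx": 0,"dy": 0,"dz": 0,"ax": 0,"ay": 0,"az": 0,"grip": 0.4},{"dx": 0,"dy": 0,"dz": 10,"ax": 0,"ay": 0,"az": 0,"grip": 0.4},{"dx": 0,"dy": 0,"dz": 10,"ax": 0,"ay": 0,"az": 0,"grip": 0.4},{"dx": 0,"dy": 0,"dz": 0,"ax": 0,"ay": 0,"az": 0,"grip": 0.4},{"dx": 0,"dy": 0,"dz": 0,"ax": 0,"ay": 0,"az": 0,"grip": 0.4},{"dx": 0,"dy": 0,"dz": 0,"ax": 0,"ay": 0,"az": 0,"grip": 0.4}], "grip_force": 30}}

```text
clock: 6.6
position: [0.512, -0.0338, 0.1785]
ee_rot: [0.001, 0.03, 1.0, -0.0]
contact_force: [0.1, 0.1, 0.3]
width: 0.0513
gripper_force: 0.0
```

```bash
python3 -c "
from meas import *
d=shot('wrist');print(sensors.get_state()['position'])
show(rects(d,'dark',.014,(215,300,150,270),150,3000))
cv2.imwrite('pics/w4.png',d['image'][:,:,::-1])"
```

```text
[ 0.51201574 -0.0338529   0.17855793]
c 0.5165 -0.0438 size 0.019 0.011 yaw 86.6 area 822 px 240 259
```

View pics/w4.png

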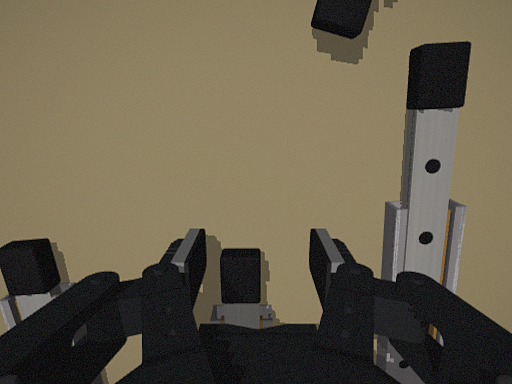

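B's nose is at (240,275), between the fingers but 15 mm farther on. A combined step over the 41.7 mm limit had been cut short. I correct and grip.

{"name": "jog_arm", "arguments": {"plan": [{"dx": 0,"dy": -9,"dz": 0,"ax": 0,"ay": 0,"az": 0,"grip": 0.4},{"dx": -8,"dy": 0,"dz": 0,"ax": 0,"ay": 0,"az": 0,"grip": 0.4},{"dx": -7,"dy": 0,"dz": 0,"ax": 0,"ay": 0,"az": 0,"grip": 0.4},{"dx": 0,"dy": 0,"dz": 0,"ax": 0,"ay": 0,"az": 0,"grip": 0.4},{"dx": 0,"dy": 0,"dz": 0,"ax": 0,"ay": 0,"az": 0,"grip": 0.4},{"dx": 0,"dy": 0,"dz": 0,"ax": 0,"ay": 0,"az": 0,"grip": 0.7},{"dx": 0,"dy": 0,"dz": 0,"ax": 0,"ay": 0,"az": 0,"grip": 1},{"dx": 0,"dy": 0,"dz": 0,"ax": 0,"ay": 0,"az": 0,"grip": 1},{"dx": 0,"dy": 0,"dz": 0,"ax": 0,"ay": 0,"az": 0,"grip": 1},{"dx": 0,"dy": 0,"dz": 0,"ax": 0,"ay": 0,"az": 0,"grip": 1}], "grip_force": 30}}

```text
clock: 7.48
position: [0.5258, -0.0436, 0.1777]
ee_rot: [-0.0, 0.03, 1.0, 0.0]
contact_force: [-0.7, 0.3, 1.6]
width: 0.0192
gripper_force: 33.8
```

{"name": "jog_arm", "arguments": {"plan": [{"dx": 4,"dy": 0,"dz": 0,"ax": 0,"ay": 0,"az": 0,"grip": 1},{"dx": 8,"dy": 0,"dz": 0,"ax": 0,"ay": 0,"az": 0,"grip": 1},{"dx": 8,"dy": 0,"dz": 0,"ax": 0,"ay": 0,"az": 0,"grip": 1},{"dx": 8,"dy": 0,"dz": 0,"ax": 0,"ay": 0,"az": 0,"grip": 1},{"dx": 8,"dy": 0,"dz": 0,"ax": 0,"ay": 0,"az": 0,"grip": 1},{"dx": 8,"dy": 0,"dz": 0,"ax": 0,"ay": 0,"az": 0,"grip": 1},{"dx": 8,"dy": 0,"dz": 0,"ax": 0,"ay": 0,"az": 0,"grip": 1},{"dx": 8,"dy": 0,"dz": 0,"ax": 0,"ay": 0,"az": 0,"grip": 1},{"dx": 8,"dy": 0,"dz": 0,"ax": 0,"ay": 0,"az": 0,"grip": 1},{"dx": 6,"dy": 0,"dz": 0,"ax": 0,"ay": 0,"az": 0,"grip": 1},{"dx": 6,"dy": 0,"dz": 0,"ax": 0,"ay": 0,"az": 0,"grip": 1},{"dx": 0,"dy": 0,"dz": 0,"ax": 0,"ay": 0,"az": 0,"grip": 1},{"dx": 0,"dy": 0,"dz": 0,"ax": 0,"ay": 0,"az": 0,"grip": 1},{"dx": 0,"dy": 0,"dz": 0,"ax": 0,"ay": 0,"az": 0,"grip": 0.5},{"dx": 0,"dy": 0,"dz": 0,"ax": 0,"ay": 0,"az": 0,"grip": 0.5},{"dx": 0,"dy": 0,"dz": -25,"ax": 0,"ay": 0,"az": 0,"grip": 0.5},{"dx": 0,"dy": 0,"dz": -35,"ax": 0,"ay": 0,"az": 0,"grip": 0.5},{"dx": -20,"dy": -30,"dz": 0,"ax": 0,"ay": 0,"az": -0.9,"grip": 0.4},{"dx": -20,"dy": -30,"dz": 0,"ax": 0,"ay": 0,"az": 0,"grip": 0.4},{"dx": -20,"dy": -30,"dz": 0,"ax": 0,"ay": 0,"az": 0,"grip": 0.4}], "grip_force": 30}}

```text
clock: 9.15
position: [0.5072, -0.1296, 0.2388]
ee_rot: [0.001, -0.018, 1.0, -0.0]
contact_force: [-0.0, 0.6, 0.4]
width: 0.0511
gripper_force: 0.0
```

```bash
python3 -c "
from meas import *
d=look()
cv2.imwrite('pics/w5.png',d['image'][:,:,::-1])"
```

```text
wrist [ 0.5126 -0.1352  0.239 ]
noses
c 0.5154 -0.1510 size 0.027 0.019 yaw 1.3 area 1084 px 227 219
c 0.4742 -0.2263 size 0.031 0.016 yaw -4.4 area 1141 px 110 155
bodies
c 0.5287 0.0403 size 0.086 0.025 yaw 5.2 area 2312 px 498 254
c 0.5095 -0.0447 size 0.098 0.037 yaw -2.4 area 4106 px 385 211
c 0.5531 -0.1537 size 0.051 0.026 yaw 1.7 area 1907 px 223 269
c 0.4569 -0.2861 size 0.068 0.017 yaw -10.3 area 1477 px 8 135
```

View pics/w5.png

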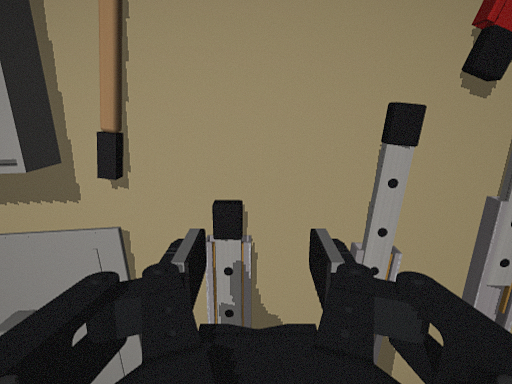

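C's nose is at (228,219), 16 mm to the left of the gripper centre, and the brush and lid are clear. I grip C.

{"name": "jog_arm", "arguments": {"plan": [{"dx": -2,"dy": -16,"dz": 0,"ax": 0,"ay": 0,"az": 0,"grip": 0.4},{"dx": 0,"dy": 0,"dz": 30,"ax": 0,"ay": 0,"az": 0,"grip": 0.4},{"dx": 0,"dy": 0,"dz": 21,"ax": 0,"ay": 0,"az": 0,"grip": 0.4},{"dx": 0,"dy": 0,"dz": 10,"ax": 0,"ay": 0,"az": 0,"grip": 0.4},{"dx": 0,"dy": 0,"dz": 0,"ax": 0,"ay": 0,"az": 0,"grip": 0.4},{"dx": 0,"dy": 0,"dz": 0,"ax": 0,"ay": 0,"az": 0,"grip": 0.5},{"dx": 0,"dy": 0,"dz": 0,"ax": 0,"ay": 0,"az": 0,"grip": 0.7},{"dx": 0,"dy": 0,"dz": 0,"ax": 0,"ay": 0,"az": 0,"grip": 1},{"dx": 0,"dy": 0,"dz": 0,"ax": 0,"ay": 0,"az": 0,"grip": 1},{"dx": 0,"dy": 0,"dz": 0,"ax": 0,"ay": 0,"az": 0,"grip": 1},{"dx": 0,"dy": 0,"dz": 0,"ax": 0,"ay": 0,"az": 0,"grip": 1}], "grip_force": 30}}

```text
clock: 10.12
position: [0.5096, -0.145, 0.1779]
ee_rot: [0.002, -0.017, 1.0, -0.001]
contact_force: [0.2, -1.1, 5.3]
width: 0.019
gripper_force: 29.6
```

{"name": "jog_arm", "arguments": {"plan": [{"dx": 4,"dy": 0,"dz": 0,"ax": 0,"ay": 0,"az": 0,"grip": 1},{"dx": 8,"dy": 0,"dz": 0,"ax": 0,"ay": 0,"az": 0,"grip": 1},{"dx": 8,"dy": 0,"dz": 0,"ax": 0,"ay": 0,"az": 0,"grip": 1},{"dx": 8,"dy": 0,"dz": 0,"ax": 0,"ay": 0,"az": 0,"grip": 1},{"dx": 8,"dy": 0,"dz": 0,"ax": 0,"ay": 0,"az": 0,"grip": 1},{"dx": 8,"dy": 0,"dz": 0,"ax": 0,"ay": 0,"az": 0,"grip": 1},{"dx": 8,"dy": 0,"dz": 0,"ax": 0,"ay": 0,"az": 0,"grip": 1},{"dx": 8,"dy": 0,"dz": 0,"ax": 0,"ay": 0,"az": 0,"grip": 1},{"dx": 8,"dy": 0,"dz": 0,"ax": 0,"ay": 0,"az": 0,"grip": 1},{"dx": 6,"dy": 0,"dz": 0,"ax": 0,"ay": 0,"az": 0,"grip": 1},{"dx": 6,"dy": 0,"dz": 0,"ax": 0,"ay": 0,"az": 0,"grip": 1},{"dx": 0,"dy": 0,"dz": 0,"ax": 0,"ay": 0,"az": 0,"grip": 1},{"dx": 0,"dy": 0,"dz": 0,"ax": 0,"ay": 0,"az": 0,"grip": 1},{"dx": 0,"dy": 0,"dz": 0,"ax": 0,"ay": 0,"az": 0,"grip": 0.5},{"dx": 0,"dy": 0,"dz": 0,"ax": 0,"ay": 0,"az": 0,"grip": 0.4},{"dx": 0,"dy": 0,"dz": -30,"ax": 0,"ay": 0,"az": 0,"grip": 0.4},{"dx": -10,"dy": 15,"dz": -30,"ax": 0,"ay": 0,"az": 0,"grip": 0.4},{"dx": -20,"dy": 15,"dz": -30,"ax": 0,"ay": 0,"az": 0.34,"grip": 0.4},{"dx": -20,"dy": 15,"dz": -30,"ax": 0,"ay": 0,"az": 0,"grip": 0.4},{"dx": -20,"dy": 15,"dz": -30,"ax": 0,"ay": 0,"az": 0,"grip": 0.4}], "grip_force": 30}}

```text
clock: 11.78
position: [0.4972, -0.0854, 0.3272]
ee_rot: [-0.002, 0.001, 1.0, 0.001]
contact_force: [1.0, -0.8, -0.7]
width: 0.0511
gripper_force: 0.0
```

{"name": "jog_arm", "arguments": {"plan": [{"dx": -25,"dy": 15,"dz": -25,"ax": 0,"ay": 0,"az": 0,"grip": 0},{"dx": -25,"dy": 15,"dz": -25,"ax": 0,"ay": 0,"az": 0,"grip": 0},{"dx": -25,"dy": 15,"dz": -25,"ax": 0,"ay": 0,"az": 0,"grip": 0},{"dx": 0,"dy": 0,"dz": 0,"ax": 0,"ay": 0,"az": 0,"grip": 0},{"dx": 0,"dy": 0,"dz": 0,"ax": 0,"ay": 0,"az": 0,"grip": 0},{"dx": 0,"dy": 0,"dz": 0,"ax": 0,"ay": 0,"az": 0,"grip": 0}], "grip_force": 30}}

```text
clock: 12.28
position: [0.5719, -0.0414, 0.3998]
ee_rot: [-0.003, 0.0, 1.0, 0.0]
contact_force: [-0.9, -0.7, -1.2]
width: 0.0853
gripper_force: 0.0
```

```bash
python3 -c "
from meas import *
d=look()
cv2.imwrite('pics/w6.png',cv2.resize(d['image'],(800,600),interpolation=cv2.INTER_CUBIC)[:,:,::-1])"
```

```text
wrist [ 0.5716 -0.0417  0.3996]
noses
c 0.4104 0.2090 size 0.029 0.028 yaw -78.0 area 530 px 502 15
c 0.4389 0.0453 size 0.025 0.021 yaw 0.0 area 483 px 339 45
c 0.4067 0.0061 size 0.027 0.020 yaw -16.9 area 509 px 304 13
c 0.4489 -0.0398 size 0.025 0.018 yaw -0.3 area 436 px 259 55
c 0.4360 -0.1467 size 0.026 0.021 yaw -0.3 area 518 px 159 42
c 0.4425 -0.2215 size 0.095 0.016 yaw -7.5 area 506 px 91 73
c 0.6306 -0.2950 size 0.071 0.016 yaw 5.1 area 658 px 51 214
bodies
c 0.5344 0.0457 size 0.165 0.035 yaw -0.2 area 3326 px 333 135
c 0.5586 -0.0460 size 0.195 0.033 yaw -3.2 area 3228 px 254 156
c 0.5231 -0.1497 size 0.150 0.033 yaw -0.7 area 3089 px 164 125
c 0.4390 -0.3080 size 0.088 0.048 yaw 3.8 area 2927 px 16 49
```

View pics/w6.png

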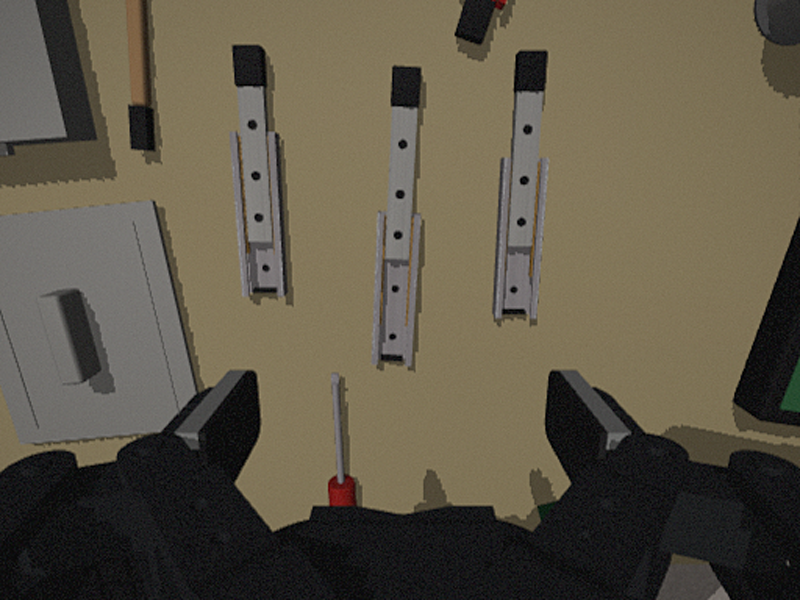

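The wrist view shows all three drawn out side by side. Steel lengths are A (530) 165 mm, so about 45 mm of draw; B (400) 195 mm, about 75 mm; C (255) 150 mm, about 30 mm. B is sound, and A and C bind. Now I push B shut.

{"name": "jog_arm", "arguments": {"plan": [{"dx": 0,"dy": 0,"dz": 0,"ax": 0,"ay": 0,"az": 0.53,"grip": 0.5},{"dx": 31,"dy": -1.4,"dz": 0,"ax": 0,"ay": 0,"az": 0,"grip": 0.5},{"dx": 31,"dy": -1.4,"dz": 0,"ax": 0,"ay": 0,"az": 0,"grip": 0.5},{"dx": 31,"dy": -1.4,"dz": 0,"ax": 0,"ay": 0,"az": 0,"grip": 0.5},{"dx": 31,"dy": -1.4,"dz": 0,"ax": 0,"ay": 0,"az": 0,"grip": 0.5},{"dx": 0,"dy": 0,"dz": 35,"ax": 0,"ay": 0,"az": 0,"grip": 0.5},{"dx": 0,"dy": 0,"dz": 35,"ax": 0,"ay": 0,"az": 0,"grip": 0.5},{"dx": 0,"dy": 0,"dz": 35,"ax": 0,"ay": 0,"az": 0,"grip": 0.5},{"dx": 0,"dy": 0,"dz": 35,"ax": 0,"ay": 0,"az": 0,"grip": 0.5},{"dx": 0,"dy": 0,"dz": 20,"ax": 0,"ay": 0,"az": 0,"grip": 0.5},{"dx": 0,"dy": 0,"dz": 0,"ax": 0,"ay": 0,"az": 0,"grip": 0.5},{"dx": 0,"dy": 0,"dz": 0,"ax": 0,"ay": 0,"az": 0,"grip": 0.5},{"dx": 0,"dy": 0,"dz": 0,"ax": 0,"ay": 0,"az": 0,"grip": 0.5}], "grip_force": 30}}

```text
clock: 13.42
position: [0.4488, -0.0405, 0.2423]
ee_rot: [0.0, 0.029, 1.0, -0.0]
contact_force: [0.5, -0.9, 0.6]
width: 0.0428
gripper_force: 0.0
```

```bash
python3 -c "
from meas import *
d=look(roi=(150,360,80,300))"
```

```text
wrist [ 0.4493 -0.0405  0.2428]
noses
c 0.4048 0.0057 size 0.025 0.021 yaw -18.0 area 1273 px 327 139
c 0.4469 -0.0398 size 0.027 0.019 yaw -3.2 area 1056 px 260 205
bodies
c 0.4916 -0.0423 size 0.059 0.018 yaw -2.5 area 1797 px 260 261
```

{"name": "jog_arm", "arguments": {"plan": [{"dx": 2,"dy": 0.7,"dz": 30,"ax": 0,"ay": 0,"az": 0,"grip": 0.5},{"dx": 0,"dy": 0,"dz": 24,"ax": 0,"ay": 0,"az": 0,"grip": 0.5},{"dx": 0,"dy": 0,"dz": 11,"ax": 0,"ay": 0,"az": 0,"grip": 0.5},{"dx": 0,"dy": 0,"dz": 0,"ax": 0,"ay": 0,"az": 0,"grip": 0.5},{"dx": 0,"dy": 0,"dz": 0,"ax": 0,"ay": 0,"az": 0,"grip": 0.7},{"dx": 0,"dy": 0,"dz": 0,"ax": 0,"ay": 0,"az": 0,"grip": 1},{"dx": 0,"dy": 0,"dz": 0,"ax": 0,"ay": 0,"az": 0,"grip": 1},{"dx": 0,"dy": 0,"dz": 0,"ax": 0,"ay": 0,"az": 0,"grip": 1},{"dx": 0,"dy": 0,"dz": 0,"ax": 0,"ay": 0,"az": 0,"grip": 1}], "grip_force": 30}}

```text
clock: 14.22
position: [0.4476, -0.0394, 0.1778]
ee_rot: [0.002, 0.028, 1.0, -0.0]
contact_force: [-0.3, -1.1, 2.3]
width: 0.0188
gripper_force: 34.7
```

{"name": "jog_arm", "arguments": {"plan": [{"dx": -4,"dy": 0,"dz": 0,"ax": 0,"ay": 0,"az": 0,"grip": 1},{"dx": -8,"dy": 0,"dz": 0,"ax": 0,"ay": 0,"az": 0,"grip": 1},{"dx": -8,"dy": 0,"dz": 0,"ax": 0,"ay": 0,"az": 0,"grip": 1},{"dx": -8,"dy": 0,"dz": 0,"ax": 0,"ay": 0,"az": 0,"grip": 1},{"dx": -8,"dy": 0,"dz": 0,"ax": 0,"ay": 0,"az": 0,"grip": 1},{"dx": -8,"dy": 0,"dz": 0,"ax": 0,"ay": 0,"az": 0,"grip": 1},{"dx": -8,"dy": 0,"dz": 0,"ax": 0,"ay": 0,"az": 0,"grip": 1},{"dx": -8,"dy": 0,"dz": 0,"ax": 0,"ay": 0,"az": 0,"grip": 1},{"dx": -8,"dy": 0,"dz": 0,"ax": 0,"ay": 0,"az": 0,"grip": 1},{"dx": -6,"dy": 0,"dz": 0,"ax": 0,"ay": 0,"az": 0,"grip": 1},{"dx": -6,"dy": 0,"dz": 0,"ax": 0,"ay": 0,"az": 0,"grip": 1},{"dx": 0,"dy": 0,"dz": 0,"ax": 0,"ay": 0,"az": 0,"grip": 1},{"dx": 0,"dy": 0,"dz": 0,"ax": 0,"ay": 0,"az": 0,"grip": 1},{"dx": 0,"dy": 0,"dz": 0,"ax": 0,"ay": 0,"az": 0,"grip": 0.5},{"dx": 0,"dy": 0,"dz": 0,"ax": 0,"ay": 0,"az": 0,"grip": 0.4},{"dx": 0,"dy": 0,"dz": -35,"ax": 0,"ay": 0,"az": 0,"grip": 0.4},{"dx": -20,"dy": 0,"dz": -30,"ax": 0,"ay": 0,"az": 0,"grip": 0.4},{"dx": -20,"dy": 0,"dz": -30,"ax": 0,"ay": 0,"az": 0,"grip": 0.4},{"dx": -20,"dy": 0,"dz": -30,"ax": 0,"ay": 0,"az": 0,"grip": 0},{"dx": -10,"dy": 0,"dz": -30,"ax": 0,"ay": 0,"az": 0,"grip": 0}], "grip_force": 30}}

```text
clock: 15.88
position: [0.5994, -0.048, 0.3329]
ee_rot: [0.001, 0.028, 1.0, -0.0]
contact_force: [1.5, 0.6, -0.1]
width: 0.0735
gripper_force: 0.0
```

{"name": "jog_arm", "arguments": {"plan": [{"dx": 0,"dy": 0,"dz": -30,"ax": 0,"ay": 0,"az": 0,"grip": 0},{"dx": 0,"dy": 0,"dz": -30,"ax": 0,"ay": 0,"az": 0,"grip": 0},{"dx": 0,"dy": 0,"dz": 0,"ax": 0,"ay": 0,"az": 0,"grip": 0},{"dx": 0,"dy": 0,"dz": 0,"ax": 0,"ay": 0,"az": 0,"grip": 0},{"dx": 0,"dy": 0,"dz": 0,"ax": 0,"ay": 0,"az": 0,"grip": 0}]}}

```text
clock: 16.3
position: [0.5969, -0.0477, 0.3907]
ee_rot: [-0.001, 0.028, 1.0, 0.0]
contact_force: [-0.3, -0.1, -0.1]
width: 0.086
gripper_force: 0.0
```

```bash
python3 -c "
from meas import *
d=look()
cv2.imwrite('pics/w7.png',cv2.resize(d['image'],(800,600),interpolation=cv2.INTER_CUBIC)[:,:,::-1])"
```

```text
wrist [ 0.5966 -0.0477  0.39  ]
noses
c 0.6533 0.2363 size 0.103 0.026 yaw 8.9 area 1035 px 504 208
c 0.4404 0.0453 size 0.022 0.020 yaw 0.4 area 495 px 341 11
c 0.5235 -0.0442 size 0.024 0.019 yaw -3.2 area 428 px 258 102
c 0.4365 -0.1467 size 0.027 0.022 yaw -0.7 area 579 px 152 18
c 0.4531 -0.2241 size 0.076 0.017 yaw -4.3 area 554 px 84 59
c 0.6296 -0.2952 size 0.070 0.016 yaw 5.7 area 715 px 51 205
c 0.7449 -0.3560 size 0.057 0.015 yaw 86.8 area 364 px 30 295
bodies
c 0.5337 0.0459 size 0.165 0.035 yaw 0.0 area 3715 px 340 106
c 0.5969 -0.0481 size 0.121 0.033 yaw -3.1 area 2462 px 258 164
c 0.5230 -0.1497 size 0.150 0.033 yaw -0.6 area 3402 px 162 106
c 0.4457 -0.3023 size 0.070 0.037 yaw 3.6 area 1774 px 12 42
```

View pics/w7.png

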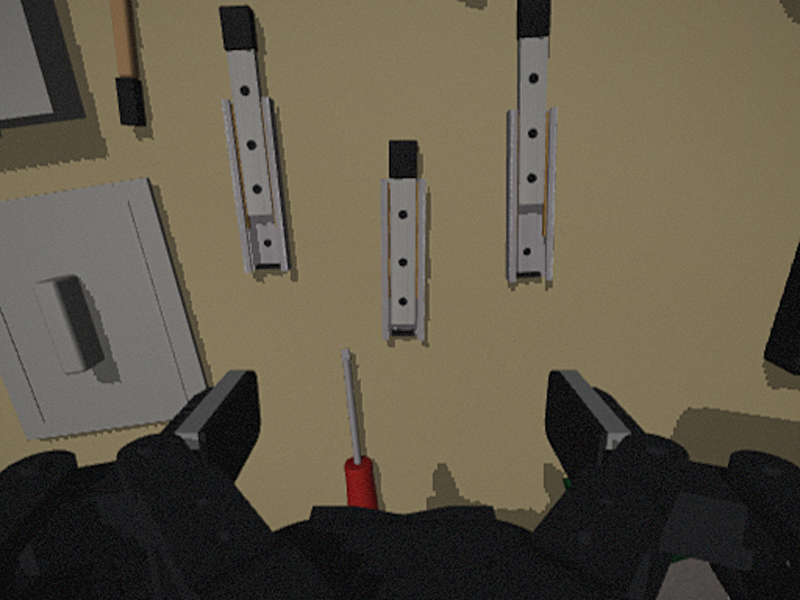

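B is shut: the nose-to-mid distance is 73.5 mm and the steel length 121 mm, at (403,240). Now I pick it up by the channel.

{"name": "jog_arm", "arguments": {"plan": [{"dx": 0,"dy": 0,"dz": 40,"ax": 0,"ay": 0,"az": 0,"grip": 0.3},{"dx": 0,"dy": 0,"dz": 40,"ax": 0,"ay": 0,"az": 0,"grip": 0.3},{"dx": 0,"dy": 0,"dz": 40,"ax": 0,"ay": 0,"az": 0,"grip": 0.3},{"dx": 0,"dy": 0,"dz": 40,"ax": 0,"ay": 0,"az": 0,"grip": 0.3},{"dx": 0,"dy": 0,"dz": 30,"ax": 0,"ay": 0,"az": 0,"grip": 0.3},{"dx": 0,"dy": 0,"dz": 12,"ax": 0,"ay": 0,"az": 0,"grip": 0.3},{"dx": 0,"dy": 0,"dz": 10,"ax": 0,"ay": 0,"az": 0,"grip": 0.3},{"dx": 0,"dy": 0,"dz": 0,"ax": 0,"ay": 0,"az": 0,"grip": 0.3},{"dx": 0,"dy": 0,"dz": 0,"ax": 0,"ay": 0,"az": 0,"grip": 0.5},{"dx": 0,"dy": 0,"dz": 0,"ax": 0,"ay": 0,"az": 0,"grip": 1},{"dx": 0,"dy": 0,"dz": 0,"ax": 0,"ay": 0,"az": 0,"grip": 1},{"dx": 0,"dy": 0,"dz": 0,"ax": 0,"ay": 0,"az": 0,"grip": 1},{"dx": 0,"dy": 0,"dz": 0,"ax": 0,"ay": 0,"az": 0,"grip": 1},{"dx": 0,"dy": 0,"dz": 0,"ax": 0,"ay": 0,"az": 0,"grip": 1}], "grip_force": 45}}

```text
clock: 17.52
position: [0.5973, -0.0478, 0.1811]
ee_rot: [0.002, 0.028, 1.0, -0.0]
contact_force: [0.5, 0.3, 5.9]
width: 0.0305
gripper_force: 45.5
```

{"name": "jog_arm", "arguments": {"plan": [{"dx": 0,"dy": 0,"dz": -10,"ax": 0,"ay": 0,"az": 0,"grip": 1},{"dx": 0,"dy": 0,"dz": -20,"ax": 0,"ay": 0,"az": 0,"grip": 1},{"dx": 0,"dy": 0,"dz": -30,"ax": 0,"ay": 0,"az": 0,"grip": 1},{"dx": 0,"dy": 0,"dz": -30,"ax": 0,"ay": 0,"az": 0,"grip": 1},{"dx": 0,"dy": 0,"dz": -30,"ax": 0,"ay": 0,"az": -0.575,"grip": 1},{"dx": 0,"dy": 0,"dz": -30,"ax": 0,"ay": 0,"az": -0.575,"grip": 1},{"dx": 10,"dy": -14,"dz": 0,"ax": 0,"ay": 0,"az": 0,"grip": 1},{"dx": 21,"dy": -29,"dz": 0,"ax": 0,"ay": 0,"az": 0,"grip": 1},{"dx": 21,"dy": -29,"dz": 0,"ax": 0,"ay": 0,"az": 0,"grip": 1},{"dx": 21,"dy": -29,"dz": 0,"ax": 0,"ay": 0,"az": 0,"grip": 1},{"dx": 21,"dy": -29,"dz": 0,"ax": 0,"ay": 0,"az": 0,"grip": 1},{"dx": 21,"dy": -29,"dz": 0,"ax": 0,"ay": 0,"az": 0,"grip": 1},{"dx": 21,"dy": -29,"dz": 0,"ax": 0,"ay": 0,"az": 0,"grip": 1},{"dx": 21,"dy": -29,"dz": 0,"ax": 0,"ay": 0,"az": 0,"grip": 1},{"dx": 21,"dy": -29,"dz": 0,"ax": 0,"ay": 0,"az": 0,"grip": 1},{"dx": 21,"dy": -29,"dz": 0,"ax": 0,"ay": 0,"az": 0,"grip": 1},{"dx": 10,"dy": -14,"dz": 0,"ax": 0,"ay": 0,"az": 0,"grip": 1},{"dx": 0,"dy": 0,"dz": 0,"ax": 0,"ay": 0,"az": 0,"grip": 1},{"dx": 0,"dy": 0,"dz": 0,"ax": 0,"ay": 0,"az": 0,"grip": 1},{"dx": 0,"dy": 0,"dz": 0,"ax": 0,"ay": 0,"az": 0,"grip": 1}], "grip_force": 45}}

```text
clock: 19.18
position: [0.4063, -0.3489, 0.3294]
ee_rot: [-0.0, -0.032, 0.999, 0.001]
contact_force: [-0.5, 0.7, -3.6]
width: 0.0305
gripper_force: 45.4
```

```bash
python3 -c "
from meas import *
d=shot('wrist','w8');print(sensors.get_state()['position'],sensors.get_state()['ee_rot'])"
```

```text
[ 0.40665317 -0.34857409  0.32945772] [-1.82885819e-04 -3.21739133e-02  9.99481975e-01  7.65966027e-04]
```

View pics/w8.png

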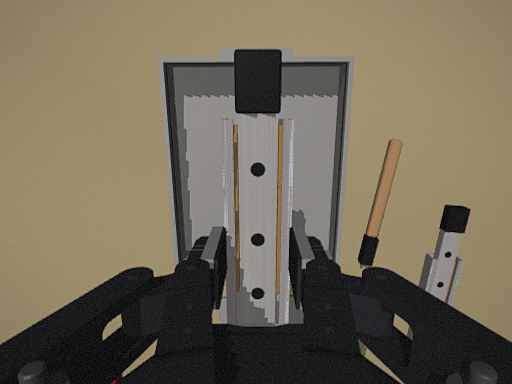

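The slide is level in the hand over the box. The box's near rim corners are at (160,59) and (354,58).

```bash
python3 -c "
from h import *
d=shot('wrist')
a=ray(d,160,59,.034);b=ray(d,354,58,.034);print(a,b,np.linalg.norm(a-b))
v=(a-b)/np.linalg.norm(a-b);print('yaw from edge',np.degrees(np.arctan2(v[1],v[0])))
n=np.array([-v[1],v[0],0]); n=n if n[0]>0 else -n
c=(a+b)/2+n*.094;print('centre',c,'yaw',np.degrees(np.arctan2(n[1],n[0])),'mid target',c+n*.013)
print([ray(d,*p,.034) for p in ((340,250),(347,150))])
"
```

```text
[ 0.3075439  -0.43411584  0.034     ] [ 0.29657525 -0.27818266  0.034     ] 0.1563184818262373
yaw from edge -85.97632967311301
centre [ 0.39582788 -0.34955341  0.034     ] yaw 4.023670326886998 mid target [ 0.40879583 -0.34864122  0.034     ]
[array([ 0.46515419, -0.26658451,  0.034     ]), array([ 0.37051352, -0.27334983,  0.034     ])]
```

{"name": "jog_arm", "arguments": {"plan": [{"dx": -2,"dy": 0,"dz": 25,"ax": 0,"ay": 0,"az": 0,"grip": 1},{"dx": 0,"dy": 0,"dz": 30,"ax": 0,"ay": 0,"az": 0,"grip": 1},{"dx": 0,"dy": 0,"dz": 30,"ax": 0,"ay": 0,"az": 0,"grip": 1},{"dx": 0,"dy": 0,"dz": 30,"ax": 0,"ay": 0,"az": 0,"grip": 1},{"dx": 0,"dy": 0,"dz": 15,"ax": 0,"ay": 0,"az": 0,"grip": 1},{"dx": 0,"dy": 0,"dz": 6,"ax": 0,"ay": 0,"az": 0,"grip": 1},{"dx": 0,"dy": 0,"dz": 4,"ax": 0,"ay": 0,"az": 0,"grip": 1},{"dx": 0,"dy": 0,"dz": 3,"ax": 0,"ay": 0,"az": 0,"grip": 1},{"dx": 0,"dy": 0,"dz": 0,"ax": 0,"ay": 0,"az": 0,"grip": 1},{"dx": 0,"dy": 0,"dz": 0,"ax": 0,"ay": 0,"az": 0,"grip": 1}], "grip_force": 45}}

```text
clock: 20.12
position: [0.4091, -0.3497, 0.1877]
ee_rot: [0.001, -0.032, 0.999, -0.001]
contact_force: [0.6, -0.2, -3.0]
width: 0.0301
gripper_force: 45.4
```

{"name": "jog_arm", "arguments": {"plan": [{"dx": 0,"dy": 0,"dz": 1.5,"ax": 0,"ay": 0,"az": 0,"grip": 1},{"dx": 0,"dy": 0,"dz": 1.2,"ax": 0,"ay": 0,"az": 0,"grip": 1},{"dx": 0,"dy": 0,"dz": 0,"ax": 0,"ay": 0,"az": 0,"grip": 1},{"dx": 0,"dy": 0,"dz": 0,"ax": 0,"ay": 0,"az": 0,"grip": 0.6},{"dx": 0,"dy": 0,"dz": 0,"ax": 0,"ay": 0,"az": 0,"grip": 0.4},{"dx": 0,"dy": 0,"dz": 0,"ax": 0,"ay": 0,"az": 0,"grip": 0.4},{"dx": 0,"dy": 0,"dz": -15,"ax": 0,"ay": 0,"az": 0,"grip": 0.4},{"dx": 0,"dy": 0,"dz": -30,"ax": 0,"ay": 0,"az": 0,"grip": 0.4},{"dx": 0,"dy": 0,"dz": -35,"ax": 0,"ay": 0,"az": 0,"grip": 0.4},{"dx": -20,"dy": 0,"dz": -35,"ax": 0,"ay": 0,"az": 0,"grip": 0},{"dx": -20,"dy": 20,"dz": -30,"ax": 0,"ay": 0,"az": 0,"grip": 0},{"dx": -20,"dy": 20,"dz": -30,"ax": 0,"ay": 0,"az": 0,"grip": 0},{"dx": -25,"dy": 20,"dz": -25,"ax": 0,"ay": 0,"az": 0,"grip": 0},{"dx": -25,"dy": 25,"dz": 0,"ax": 0,"ay": 0,"az": 0.35,"grip": 0},{"dx": -25,"dy": 25,"dz": 0,"ax": 0,"ay": 0,"az": 0.35,"grip": 0},{"dx": 0,"dy": 25,"dz": 0,"ax": 0,"ay": 0,"az": 0,"grip": 0},{"dx": 0,"dy": 0,"dz": 0,"ax": 0,"ay": 0,"az": 0,"grip": 0},{"dx": 0,"dy": 0,"dz": 0,"ax": 0,"ay": 0,"az": 0,"grip": 0},{"dx": 0,"dy": 0,"dz": 0,"ax": 0,"ay": 0,"az": 0,"grip": 0}], "grip_force": 45}}

```text
clock: 21.7
position: [0.5373, -0.2071, 0.3839]
ee_rot: [-0.0, 0.005, 1.0, -0.0]
contact_force: [0.3, -0.7, 0.0]
width: 0.0855
gripper_force: 0.0
```

```bash
python3 -c "
from meas import *
d=look()
cv2.imwrite('pics/w9.png',d['image'][:,:,::-1])"
```

```text
wrist [ 0.5372 -0.2076  0.3839]
noses
c 0.4387 0.0430 size 0.026 0.025 yaw -89.6 area 638 px 497 74
c 0.4063 0.0049 size 0.028 0.027 yaw -17.4 area 712 px 465 40
c 0.4352 -0.1488 size 0.023 0.020 yaw -0.5 area 484 px 313 72
c 0.4748 -0.2290 size 0.029 0.011 yaw -4.8 area 298 px 238 112
c 0.4246 -0.2709 size 0.115 0.004 yaw 3.7 area 475 px 195 57
c 0.6304 -0.2902 size 0.070 0.005 yaw 5.4 area 200 px 190 244
c 0.4163 -0.3336 size 0.099 0.003 yaw 3.7 area 327 px 134 49
bodies
c 0.5554 0.0615 size 0.120 0.006 yaw -0.2 area 517 px 493 180
c 0.5334 0.0407 size 0.164 0.033 yaw 0.9 area 2570 px 481 157
c 0.5232 -0.1490 size 0.151 0.034 yaw -0.4 area 3158 px 310 154
```

View pics/w9.png

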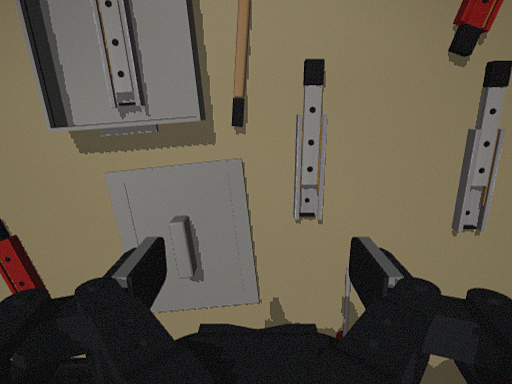

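The slide lies flat in the box. Lid corners are at (107,173), (242,158) and (258,303), and the handle is at about (180,247). Next I measure the lid.

```bash
python3 -c "
from h import *
d=shot('wrist')
A,B,C=[ray(d,*p,.011)[:2] for p in((107,173),(242,158),(258,303))]
print(A,B,C,np.linalg.norm(A-B),np.linalg.norm(B-C))
v=C-B;print('yaw',np.degrees(np.arctan2(v[1],v[0])), np.degrees(np.arctan2((B-A)[1],(B-A)[0]))-90, 'centre',(A+C)/2)
t=shot('top')
from meas import *
show(rects(t,'steel',.011,(300,362,135,205),1500,4000))
# handle: bright top pixels in roi
g=cv2.cvtColor(d['image'],cv2.COLOR_RGB2GRAY)[205:290,160:215]
for r in range(0,85,6):print(r+205,g[r,::2])
"
```

```text
[ 0.54099688 -0.3807583 ] [ 0.52512679 -0.2258936 ] [ 0.71340336 -0.2094337 ] 0.1556757375119272 0.18899469868831698
yaw 4.9963250863186675 5.8510837876172985 centre [ 0.62720012 -0.295096  ]
c 0.6452 -0.3129 size 0.230 0.201 yaw 2.5 area 2011 px 336 168
205 [119 118 120 118 118 119 122 118 119 120 118 119 119 120 116 119 121 116
 121 119 117 118 113 118 119 115 117 115]
211 [119 116 120 117 119 118 122 120 121 118 119 118 120 120 117 119 116 117
 120 116 117 116 119 117 114 118 115 114]
217 [120 116 117 120 118 117 121  99  72  75  75  79  81  68  47  79 121 118
 117 113 121 116 119 114 117 115 118 117]
223 [118 118 119 119 118 109 125 124 123 124 124 113  65  40  32  71  87 117
 118 113 113 115 115 118 116 117 116 113]
229 [121 117 119 117 119 119 122 122 118 117 116 117  89  39  40  42  77  69
 101 113 116 112 114 117 119 113 119 119]
235 [122 121 119 119 115 116 116 119 116 117 120 117 107  66  46  37  65  74
  79 119 116 117 115 118 118 115 117 115]
241 [  9   6  61 118 114 116  97 121 118 118 115 113 119  91  40  41  46  80
  75  86 115 116 115 114 116 119 114 117]
247 [ 22  15
[... 239 characters left out ...]
  3  81 115 116 115 118 117 120 116 115 116 115 112  83  34  43
  57  73  73 121 114 114 117 115 114 119]
265 [ 15  10   8  57 116 116 115 116 117 112 115 115 113 114 113  96  49  39
  40  78  71 122 115 113 119 118 113 114]
271 [  9  10  16  42 120 115 115 116 115  98 120 113 116 113 113 116  81  41
  75  74  72  67 119 116 115 116 115 114]
277 [ 11  12  12  91 115 114 114 113 112 116 105 101  93  96  96  79  68  72
  74  73  73  72  78 113 111 113 116 119]
283 [ 22   0 108 115 116 115 115 114 117 117 112 114 115 112 115 116 113 114
 118 115 114 113 118 118 114 117 114 110]
289 [ 54 116 115 114 111 116 115 116 114 113 113 114 110 115 112 115 112 116
 116 114 114 113 114 114 113 113 112 117]
```

{"name": "jog_arm", "arguments": {"plan": [{"dx": 0,"dy": 0,"dz": 0,"ax": 0,"ay": 0,"az": -0.98,"grip": 0.3},{"dx": -20.4,"dy": -23.9,"dz": 0,"ax": 0,"ay": 0,"az": 0,"grip": 0.3},{"dx": -20.4,"dy": -23.9,"dz": 0,"ax": 0,"ay": 0,"az": 0,"grip": 0.3},{"dx": -20.4,"dy": -23.9,"dz": 0,"ax": 0,"ay": 0,"az": 0,"grip": 0.3},{"dx": -20.4,"dy": -23.9,"dz": 0,"ax": 0,"ay": 0,"az": 0,"grip": 0.3},{"dx": 0,"dy": 0,"dz": 35,"ax": 0,"ay": 0,"az": 0,"grip": 0.3},{"dx": 0,"dy": 0,"dz": 35,"ax": 0,"ay": 0,"az": 0,"grip": 0.3},{"dx": 0,"dy": 0,"dz": 20,"ax": 0,"ay": 0,"az": 0,"grip": 0.3},{"dx": 0,"dy": 0,"dz": 0,"ax": 0,"ay": 0,"az": 0,"grip": 0.3},{"dx": 0,"dy": 0,"dz": 0,"ax": 0,"ay": 0,"az": 0,"grip": 0.3},{"dx": 0,"dy": 0,"dz": 0,"ax": 0,"ay": 0,"az": 0,"grip": 0.3}], "grip_force": 45}}

```text
clock: 22.77
position: [0.6279, -0.2955, 0.2956]
ee_rot: [0.001, -0.046, 0.999, -0.001]
contact_force: [0.1, 0.5, 0.2]
width: 0.0597
gripper_force: 0.0
```

```bash
python3 -c "
from meas import *
d=shot('wrist','w10');print(sensors.get_state()['position'],sensors.get_state()['ee_rot'])
im=d['image'];hsv=cv2.cvtColor(cv2.GaussianBlur(im,(3,3),0),cv2.COLOR_RGB2HSV)
m=((hsv[:,:,1]<50)&(hsv[:,:,2]>75)).astype(np.uint8)
n,l,s,c=cv2.connectedComponentsWithStats(m)
for i in range(1,n):
  if s[i][4]>300:print(s[i],c[i])
# lid outline: front edge rows & left/right columns
for col in (150,200,250,300,350): 
  r=np.where(m[:260,col])[0];print('col',col,[ (a[0],a[-1]) for a in np.split(r,np.where(np.diff(r)>1)[0]+1) if len(a)>8])
for row in (150,180,200,220,240):
  r=np.where(m[row])[0];print('row',row,[ (a[0],a[-1]) for a in np.split(r,np.where(np.diff(r)>1)[0]+1) if len(a)>4])
"
```

```text
[ 0.62812382 -0.2953615   0.29636387] [ 0.00181053 -0.04625918  0.99892712 -0.00118715]
[ 418    0   73  169 4625] [453.48151351  79.56886486]
[ 450   10   50  162 1148] [474.73780488  89.64285714]
[  157    68   203   216 37857] [258.46646591 167.80378794]
[462 244  19  51 356] [470.54775281 267.10955056]
col 150 []
col 200 [(np.int64(69), np.int64(259))]
col 250 [(np.int64(68), np.int64(259))]
col 300 [(np.int64(68), np.int64(259))]
col 350 [(np.int64(68), np.int64(192))]
row 150 [(np.int64(164), np.int64(353)), (np.int64(422), np.int64(449)), (np.int64(455), np.int64(461))]
row 180 [(np.int64(167), np.int64(269)), (np.int64(272), np.int64(350))]
row 200 [(np.int64(168), np.int64(269)), (np.int64(272), np.int64(349))]
row 220 [(np.int64(170), np.int64(269)), (np.int64(272), np.int64(348))]
row 240 [(np.int64(173), np.int64(182)), (np.int64(197), np.int64(255)), (np.int64(264), np.int64(270)), (np.int64(273), np.int64(318)), (np.int64(332), np.int64(341))]
```

```bash
python3 -c "
from meas import *
d=shot('wrist');s=sensors.get_state();p=s['position'];print(p)
E=np.array(d['extrinsics']);print('cam',-E[:3,:3].T@E[:3,3])
th=np.radians(5.3);ux=np.array([np.cos(th),np.sin(th)]);uy=np.array([-ux[1],ux[0]])
for z in(.006,.011):
  F=ray(d,258,67.5,z)[:2];L=ray(d,163.5,150,z)[:2];R=ray(d,353.5,150,z)[:2]
  print(z,'front x-off',(F-p[:2])@ux,'L,R',(L-p[:2])@uy,(R-p[:2])@uy)
"
```

```text
[ 0.62810798 -0.29517312  0.29661341]
cam [ 0.56287285 -0.30249803  0.2661568 ]
0.006 front x-off -0.09635317430121235 L,R -0.08178378490088906 0.07995200352784383
0.011 front x-off -0.09576275467303764 L,R -0.08023633347256665 0.07839102600571764
```

{"name": "jog_arm", "arguments": {"plan": [{"dx": 26.5,"dy": -8.6,"dz": -20,"ax": 0,"ay": 0,"az": 0,"grip": 0.3},{"dx": 26.5,"dy": -8.6,"dz": -20,"ax": 0,"ay": 0,"az": 0,"grip": 0.3},{"dx": 26.5,"dy": -8.6,"dz": -20,"ax": 0,"ay": 0,"az": 0,"grip": 0.3},{"dx": 26.5,"dy": -8.6,"dz": -20,"ax": 0,"ay": 0,"az": 0,"grip": 0.3},{"dx": 26.5,"dy": -8.6,"dz": -20,"ax": 0,"ay": 0,"az": 0.217,"grip": 0.3},{"dx": 0,"dy": 0,"dz": 0,"ax": 0,"ay": 0,"az": 0,"grip": 0.3},{"dx": 0,"dy": 0,"dz": 0,"ax": 0,"ay": 0,"az": 0,"grip": 0.3},{"dx": 0,"dy": 0,"dz": 0,"ax": 0,"ay": 0,"az": 0,"grip": 0.3},{"dx": 0,"dy": 0,"dz": 0,"ax": 0,"ay": 0,"az": 0,"grip": 0.3}]}}

```text
clock: 23.62
position: [0.5002, -0.3491, 0.3938]
ee_rot: [0.0, -0.036, 0.999, 0.0]
contact_force: [-0.1, 0.2, -0.1]
width: 0.0599
gripper_force: 0.0
```

```bash
cat > edges.py <<'E'
from meas import *
d=shot('wrist','w11');s=sensors.get_state();print(s['position'])
# rim outer pixels: foreground (not mat) scanning from outside in
im=cv2.GaussianBlur(d['image'],(3,3),0).astype(int)
hsv=cv2.cvtColor(im.astype(np.uint8),cv2.COLOR_RGB2HSV)
m=(hsv[:,:,1]<50)&(hsv[:,:,2]>60)
m=cv2.morphologyEx(m.astype(np.uint8),cv2.MORPH_OPEN,np.ones((3,3)))
def runs(v): 
    r=np.where(v)[0]; return [(int(a[0]),int(a[-1])) for a in np.split(r,np.where(np.diff(r)>1)[0]+1) if len(a)]
for row in range(60,240,25):print('row',row,runs(m[row,80:430]))
for col in range(150,380,30):print('col',col,runs(m[:300,col]))
E
python3 edges.py; python3 -c "
from h import *
print()"
```

```text
[ 0.50032496 -0.34903851  0.39329119]
row 60 [(105, 109), (115, 171), (174, 190), (194, 255), (258, 262)]
row 85 [(106, 110), (116, 171), (175, 190), (194, 251), (256, 261)]
row 110 [(108, 111), (117, 179), (185, 251), (255, 259)]
row 135 [(109, 112), (118, 174), (176, 250), (253, 257)]
row 160 [(155, 254), (332, 349)]
row 185 [(320, 344), (347, 349)]
row 210 [(148, 277), (314, 337), (341, 345)]
row 235 [(96, 106), (149, 239), (248, 275), (308, 331), (334, 339)]
col 150 []
col 180 [(230, 247)]
col 210 [(0, 159)]
col 240 [(0, 165), (197, 299)]
col 270 [(19, 165), (197, 299)]
col 300 [(0, 160), (196, 299)]
col 330 [(0, 139), (156, 160), (195, 238)]
col 360 []
```

```bash
python3 -c "
from h import *
d=shot('wrist');p=sensors.get_state()['position']
z=.034
L=[ray(d,u-.5,v,z)[:2] for u,v in((185,60),(186,85),(188,110),(189,135))]
R=[ray(d,u+.5,v,z)[:2] for u,v in((342,60),(341,85),(339,110),(337,135))]
for a,b in zip(L,R):print(a,b,np.linalg.norm(a-b),(a+b)/2)
for S in(L,R):
  S=np.array(S);k=np.polyfit(S[:,0],S[:,1],1);print('yaw',np.degrees(np.arctan(k[0])))
for q in((210,159.5),(300,160.5),(330,160.5)):print(ray(d,*q,z)[:2])
im=d['image'];print(cv2.cvtColor(im,cv2.COLOR_RGB2GRAY)[125:175,[200,215,260,300,325]].T)
"
```

```text
[ 0.39305245 -0.43042971] [ 0.38159394 -0.27272414] 0.1581213000961509 [ 0.3873232  -0.35157692]
[ 0.41671535 -0.42915889] [ 0.40518625 -0.2703174 ] 0.15925934979146328 [ 0.4109508  -0.34973814]
[ 0.4412741  -0.42679732] [ 0.42982236 -0.2688515 ] 0.15836042239140918 [ 0.43554823 -0.34782441]
[ 0.46693885 -0.42539715] [ 0.45549078 -0.26732419] 0.15848696885466132 [ 0.46121482 -0.34636067]
yaw 4.055513891301205
yaw 4.092006931715199
[ 0.49154839 -0.40175047]
[ 0.4855865  -0.30415441]
[ 0.48323315 -0.27162079]
[[ 85  83  82  83  83  83  86  81  88  85  84  86  82  82  85  84  87  82
   83  83  87  85  83  87  85  86  87  66  43  46  68 118 133 130 116  95
   83  82  82  80  78  79  75 115 138 135 135 132 133 131]
 [129 133 127 127 128 127 128 127 124 124 129 126 128 127 127 124 130 125
  126 129 126 127 127 126 128 128 131 115  90  67  57 110 131 133 124 102
   80  80  85  80  84  82  86  87  86  86  87  87  84  83]
 [143 122  80  76  81  82  79  77  79  88  70  19  19  69  84  78  79  80
  105 130 123 126 125 122 123 125 127 116  95  70  49  96 124 127 128 106
   72  76  79  78 111 103  82  83  86  84  87  86  86  85]
 [127 123 126 123 123 124 127 125 124 124 123 125 127 124 124 127 120 125
  126 127 126 126 119 127 121 126 126 116  93  88  61  84 119 128 128 101
   83  84  83  89  85  82  82  80  83  86  85  87  82  83]
 [123 123 128 126 123 123 126 124 126 126 125 126 126 126 125 126 127 127
  129 127 125 123 129 124 124 125 129 114  93  87  58  81 120 126 128 105
   84  84  82  84  85  80  85  84  86  84  84  82  87  80]]
```

{"name": "jog_arm", "arguments": {"plan": [{"dx": 0,"dy": 0,"dz": 0,"ax": 0,"ay": 0,"az": -0.217,"grip": 0.3},{"dx": -32.6,"dy": 10.2,"dz": 0,"ax": 0,"ay": 0,"az": 0,"grip": 0.3},{"dx": -32.6,"dy": 10.2,"dz": 0,"ax": 0,"ay": 0,"az": 0,"grip": 0.3},{"dx": -32.6,"dy": 10.2,"dz": 0,"ax": 0,"ay": 0,"az": 0,"grip": 0.3},{"dx": -32.6,"dy": 10.2,"dz": 0,"ax": 0,"ay": 0,"az": 0,"grip": 0.3},{"dx": 0,"dy": 0,"dz": 35,"ax": 0,"ay": 0,"az": 0,"grip": 0.3},{"dx": 0,"dy": 0,"dz": 35,"ax": 0,"ay": 0,"az": 0,"grip": 0.3},{"dx": 0,"dy": 0,"dz": 35,"ax": 0,"ay": 0,"az": 0,"grip": 0.3},{"dx": 0,"dy": 0,"dz": 35,"ax": 0,"ay": 0,"az": 0,"grip": 0.3},{"dx": 0,"dy": 0,"dz": 30,"ax": 0,"ay": 0,"az": 0,"grip": 0.4},{"dx": 0,"dy": 0,"dz": 20,"ax": 0,"ay": 0,"az": 0,"grip": 0.4},{"dx": 0,"dy": 0,"dz": 11,"ax": 0,"ay": 0,"az": 0,"grip": 0.4},{"dx": 0,"dy": 0,"dz": 0,"ax": 0,"ay": 0,"az": 0,"grip": 0.4},{"dx": 0,"dy": 0,"dz": 0,"ax": 0,"ay": 0,"az": 0,"grip": 0.7},{"dx": 0,"dy": 0,"dz": 0,"ax": 0,"ay": 0,"az": 0,"grip": 1},{"dx": 0,"dy": 0,"dz": 0,"ax": 0,"ay": 0,"az": 0,"grip": 1},{"dx": 0,"dy": 0,"dz": 0,"ax": 0,"ay": 0,"az": 0,"grip": 1},{"dx": 0,"dy": 0,"dz": 0,"ax": 0,"ay": 0,"az": 0,"grip": 1},{"dx": 0,"dy": 0,"dz": 0,"ax": 0,"ay": 0,"az": 0,"grip": 1}], "grip_force": 60}}

```text
clock: 25.3
position: [0.6264, -0.2972, 0.1953]
ee_rot: [0.002, -0.046, 0.999, -0.001]
contact_force: [1.2, 0.6, 6.2]
width: 0.0161
gripper_force: 62.9
```

{"name": "jog_arm", "arguments": {"plan": [{"dx": 0,"dy": 0,"dz": -10,"ax": 0,"ay": 0,"az": 0,"grip": 1},{"dx": 0,"dy": 0,"dz": -25,"ax": 0,"ay": 0,"az": 0,"grip": 1},{"dx": 0,"dy": 0,"dz": -30,"ax": 0,"ay": 0,"az": 0,"grip": 1},{"dx": 0,"dy": 0,"dz": -25,"ax": 0,"ay": 0,"az": 0,"grip": 1},{"dx": 0,"dy": 0,"dz": -15,"ax": 0,"ay": 0,"az": 0.205,"grip": 1},{"dx": 15,"dy": -2.3,"dz": 0,"ax": 0,"ay": 0,"az": 0,"grip": 1},{"dx": 29.3,"dy": -4.6,"dz": 0,"ax": 0,"ay": 0,"az": 0,"grip": 1},{"dx": 29.3,"dy": -4.6,"dz": 0,"ax": 0,"ay": 0,"az": 0,"grip": 1},{"dx": 29.3,"dy": -4.6,"dz": 0,"ax": 0,"ay": 0,"az": 0,"grip": 1},{"dx": 29.3,"dy": -4.6,"dz": 0,"ax": 0,"ay": 0,"az": 0,"grip": 1},{"dx": 29.3,"dy": -4.6,"dz": 0,"ax": 0,"ay": 0,"az": 0,"grip": 1},{"dx": 29.3,"dy": -4.6,"dz": 0,"ax": 0,"ay": 0,"az": 0,"grip": 1},{"dx": 29.3,"dy": -4.6,"dz": 0,"ax": 0,"ay": 0,"az": 0,"grip": 1},{"dx": 15,"dy": -2.3,"dz": 0,"ax": 0,"ay": 0,"az": 0,"grip": 1},{"dx": 0,"dy": 0,"dz": 0,"ax": 0,"ay": 0,"az": 0,"grip": 1},{"dx": 0,"dy": 0,"dz": 0,"ax": 0,"ay": 0,"az": 0,"grip": 1},{"dx": 0,"dy": 0,"dz": 0,"ax": 0,"ay": 0,"az": 0,"grip": 1}], "grip_force": 60}}

```text
clock: 26.72
position: [0.3943, -0.3505, 0.2983]
ee_rot: [0.001, -0.036, 0.999, -0.0]
contact_force: [-0.1, -0.2, -1.9]
width: 0.0163
gripper_force: 61.9
```

```bash
cat > lidm.py <<'E'
from meas import *
d=shot('wrist','w12');s=sensors.get_state();p=s['position'];q=s['ee_rot'];print(p,q,s['contact_force'])
from scipy.spatial.transform import Rotation as Ro
R=Ro.from_quat([q[1],q[2],q[3],q[0]]).as_matrix();print('tool x,y',R[:,0],R[:,1])
m=None
hsv=cv2.cvtColor(cv2.GaussianBlur(d['image'],(3,3),0),cv2.COLOR_RGB2HSV);m=((hsv[:,:,1]<50)&(hsv[:,:,2]>60))
def runs(v,o=0):
    r=np.where(v)[0]; return [(int(a[0])+o,int(a[-1])+o) for a in np.split(r,np.where(np.diff(r)>1)[0]+1) if len(a)>6]
for row in (100,130,160,190):print('row',row,runs(m[row]))
for col in (190,230,270,310,330):print('col',col,runs(m[:260,col]))
E
python3 lidm.py
```

```text
[ 0.39461884 -0.35044602  0.29823775] [ 5.16973379e-04 -3.60108870e-02  9.99351238e-01 -2.29048933e-04] [ 1.06859348 -0.98835149 -3.11823251]
tool x,y [-0.9974059  -0.07197529 -0.00101678] [-7.19748121e-02  9.97406327e-01 -4.95034009e-04]
row 100 [(94, 420)]
row 130 [(98, 416)]
row 160 [(103, 412)]
row 190 [(107, 408)]
col 190 [(44, 259)]
col 230 [(44, 259)]
col 270 [(44, 259)]
col 310 [(44, 257)]
col 330 [(44, 259)]
```

```bash
python3 -c "
from meas import *
d=shot('wrist');s=sensors.get_state();p=s['position']
ux=np.array([.9974,.072]);uy=np.array([-.072,.9974])
for z in(.112,.114,.116):
  F=ray(d,257,43.5,z)[:2];print(z,(F-p[:2])@ux,[((ray(d,u,v,z)[:2]-p[:2])@uy) for u,v in((93.5,100),(420.5,100),(102.5,160),(412.5,160))])
print(p)"
```

```text
0.112 -0.0951490531108293 [np.float64(-0.08146440325176557), np.float64(0.07876886050575398), np.float64(-0.08094588893350399), np.float64(0.07879912752628154)]
0.114 -0.09477345806353628 [np.float64(-0.0804355475770776), np.float64(0.07774600355525893), np.float64(-0.07992367259417105), np.float64(0.07777588302062673)]
0.116 -0.09439786301624332 [np.float64(-0.07940669190238965), np.float64(0.07672314660476394), np.float64(-0.0789014562548381), np.float64(0.0767526385149719)]
[ 0.39474776 -0.35033842  0.29809839]
```

{"name": "jog_arm", "arguments": {"plan": [{"dx": -1,"dy": 0.9,"dz": 20,"ax": 0,"ay": 0,"az": 0,"grip": 1},{"dx": 0,"dy": 0,"dz": 25,"ax": 0,"ay": 0,"az": 0,"grip": 1},{"dx": 0,"dy": 0,"dz": 15,"ax": 0,"ay": 0,"az": 0,"grip": 1},{"dx": 0,"dy": 0,"dz": 6,"ax": 0,"ay": 0,"az": 0,"grip": 1},{"dx": 0,"dy": 0,"dz": 3,"ax": 0,"ay": 0,"az": 0,"grip": 1},{"dx": 0,"dy": 0,"dz": 3,"ax": 0,"ay": 0,"az": 0,"grip": 1},{"dx": 0,"dy": 0,"dz": 2,"ax": 0,"ay": 0,"az": 0,"grip": 1},{"dx": 0,"dy": 0,"dz": 0,"ax": 0,"ay": 0,"az": 0,"grip": 1},{"dx": 0,"dy": 0,"dz": 0,"ax": 0,"ay": 0,"az": 0,"grip": 1}], "grip_force": 60}}

```text
clock: 27.57
position: [0.3951, -0.3497, 0.2246]
ee_rot: [0.0, -0.036, 0.999, -0.001]
contact_force: [0.1, 0.1, -2.8]
width: 0.0163
gripper_force: 61.8
```

{"name": "jog_arm", "arguments": {"plan": [{"dx": 0,"dy": 0,"dz": 1,"ax": 0,"ay": 0,"az": 0,"grip": 1},{"dx": 0,"dy": 0,"dz": 1,"ax": 0,"ay": 0,"az": 0,"grip": 1},{"dx": 0,"dy": 0,"dz": 0.5,"ax": 0,"ay": 0,"az": 0,"grip": 1},{"dx": 0,"dy": 0,"dz": 0,"ax": 0,"ay": 0,"az": 0,"grip": 1},{"dx": 0,"dy": 0,"dz": 0,"ax": 0,"ay": 0,"az": 0,"grip": 1}], "grip_force": 60}}

```text
clock: 27.98
position: [0.3949, -0.3497, 0.2232]
ee_rot: [0.001, -0.036, 0.999, -0.001]
contact_force: [-1.5, 1.9, 7.7]
width: 0.0161
gripper_force: 63.2
```

{"name": "jog_arm", "arguments": {"plan": [{"dx": 0,"dy": 0,"dz": 0,"ax": 0,"ay": 0,"az": 0,"grip": 0.7},{"dx": 0,"dy": 0,"dz": 0,"ax": 0,"ay": 0,"az": 0,"grip": 0.4},{"dx": 0,"dy": 0,"dz": 0,"ax": 0,"ay": 0,"az": 0,"grip": 0.4},{"dx": 0,"dy": 0,"dz": -15,"ax": 0,"ay": 0,"az": 0,"grip": 0.4},{"dx": 0,"dy": 0,"dz": -35,"ax": 0,"ay": 0,"az": 0,"grip": 0.4},{"dx": 0,"dy": 0,"dz": -35,"ax": 0,"ay": 0,"az": 0,"grip": 0.4},{"dx": -25,"dy": 20,"dz": -25,"ax": 0,"ay": 0,"az": 0.34,"grip": 0.4},{"dx": -25,"dy": 25,"dz": -20,"ax": 0,"ay": 0,"az": 0.34,"grip": 0.4},{"dx": -25,"dy": 25,"dz": -20,"ax": 0,"ay": 0,"az": 0,"grip": 0},{"dx": -25,"dy": 25,"dz": -15,"ax": 0,"ay": 0,"az": 0,"grip": 0},{"dx": -25,"dy": 25,"dz": 0,"ax": 0,"ay": 0,"az": 0,"grip": 0},{"dx": -25,"dy": 25,"dz": 0,"ax": 0,"ay": 0,"az": 0,"grip": 0},{"dx": 0,"dy": 0,"dz": 0,"ax": 0,"ay": 0,"az": 0,"grip": 0},{"dx": 0,"dy": 0,"dz": 0,"ax": 0,"ay": 0,"az": 0,"grip": 0},{"dx": 0,"dy": 0,"dz": 0,"ax": 0,"ay": 0,"az": 0,"grip": 0}]}}

```text
clock: 29.23
position: [0.5421, -0.2018, 0.386]
ee_rot: [-0.001, -0.001, 1.0, -0.0]
contact_force: [-0.3, -0.2, -0.2]
width: 0.0852
gripper_force: 0.0
```

```bash
python3 -c "
from meas import *
d=look()
cv2.imwrite('pics/w13.png',d['image'][:,:,::-1]);print(sensors.get_state()['ee_rot'])"
```

```text
wrist [ 0.5418 -0.2023  0.3861]
noses
c 0.4389 0.0429 size 0.026 0.025 yaw -89.9 area 614 px 492 72
c 0.4062 0.0044 size 0.029 0.025 yaw -17.1 area 705 px 460 38
c 0.4517 -0.1583 size 0.024 0.020 yaw 0.1 area 457 px 299 85
c 0.4748 -0.2289 size 0.029 0.011 yaw -4.7 area 295 px 233 107
c 0.4267 -0.2713 size 0.110 0.006 yaw 3.7 area 619 px 191 54
c 0.3983 -0.3647 size 0.052 0.023 yaw 0.1 area 608 px 102 30
c 0.6594 -0.4967 size 0.105 0.058 yaw 0.1 area 920 px 24 273
bodies
c 0.5557 0.0616 size 0.120 0.006 yaw -0.3 area 505 px 487 178
c 0.5332 0.0433 size 0.164 0.026 yaw 0.6 area 2521 px 475 155
c 0.5395 -0.1606 size 0.150 0.034 yaw -1.7 area 2962 px 294 165
[-6.24487474e-04 -2.08114214e-05  9.99999804e-01 -4.80656816e-05]
```

C has been knocked about 20 mm: its mid is now near (0.554,-0.161), still drawn 30 mm. I'll pick it from there and measure the bin from the top view first.

```bash
python3 -c "
from meas import *
t=shot('top')
for vm in(40,48,55):show(rects(t,'dark',.048,(105,185,195,300),1500,5000,vm))
s=shot('side')
for vm in(40,48,55):show(rects(s,'dark',.048,(70,185,110,195),1500,5000,vm))
"
```

```text
c 0.3670 0.3625 size 0.214 0.157 yaw 1.9 area 2616 px 146 244
c 0.3673 0.3630 size 0.217 0.163 yaw 1.9 area 2887 px 147 244
c 0.3609 0.3475 size 0.227 0.195 yaw 1.3 area 3106 px 131 153
c 0.3613 0.3483 size 0.232 0.197 yaw 1.3 area 3241 px 132 153
c 0.3620 0.3468 size 0.233 0.201 yaw 1.3 area 3304 px 132 153
```

{"name": "jog_arm", "arguments": {"plan": [{"dx": -4,"dy": 20,"dz": 0,"ax": 0,"ay": 0,"az": 0.25,"grip": 0.3},{"dx": -1,"dy": 21.3,"dz": 0,"ax": 0,"ay": 0,"az": 0,"grip": 0.3},{"dx": 0,"dy": 0,"dz": 40,"ax": 0,"ay": 0,"az": 0,"grip": 0.3},{"dx": 0,"dy": 0,"dz": 40,"ax": 0,"ay": 0,"az": 0,"grip": 0.3},{"dx": 0,"dy": 0,"dz": 35,"ax": 0,"ay": 0,"az": 0,"grip": 0.3},{"dx": 0,"dy": 0,"dz": 30,"ax": 0,"ay": 0,"az": 0,"grip": 0.3},{"dx": 0,"dy": 0,"dz": 0,"ax": 0,"ay": 0,"az": 0,"grip": 0.3},{"dx": 0,"dy": 0,"dz": 0,"ax": 0,"ay": 0,"az": 0,"grip": 0.3},{"dx": 0,"dy": 0,"dz": 0,"ax": 0,"ay": 0,"az": 0,"grip": 0.3}]}}

```text
clock: 30.13
position: [0.5485, -0.1615, 0.2431]
ee_rot: [0.001, 0.013, 1.0, -0.001]
contact_force: [0.3, 0.8, 1.0]
width: 0.0597
gripper_force: 0.0
```

```bash
python3 -c "
from meas import *
d=shot('wrist','w14');p=sensors.get_state()['position'];print(p)
show(rects(d,'dark',.014,(180,340,0,300),150,3000));show(rects(d,'steel',.013,(180,340,0,300),500,9000))
hsv=cv2.cvtColor(cv2.GaussianBlur(d['image'],(3,3),0),cv2.COLOR_RGB2HSV);m=((hsv[:,:,1]<50)&(hsv[:,:,2]>75))
for row in range(40,270,20):
  r=np.where(m[row,180:340])[0]+180
  if len(r):print(row,r[0],r[-1],ray(d,r[0],row,.014)[:2],ray(d,r[-1],row,.014)[:2])
"
```

```text
[ 0.54875093 -0.16150899  0.2437591 ]
c 0.5947 -0.1121 size 0.056 0.014 yaw 2.5 area 1070 px 329 266
c 0.4523 -0.1577 size 0.025 0.019 yaw -1.5 area 1442 px 261 54
c 0.6054 -0.1627 size 0.017 0.006 yaw 85.1 area 173 px 259 281
c 0.5921 -0.2140 size 0.055 0.012 yaw -5.3 area 860 px 187 264
c 0.5396 -0.1606 size 0.150 0.033 yaw -1.7 area 7828 px 260 186
80 247 276 [ 0.46626832 -0.16692805] [ 0.4667337  -0.14912745]
100 247 275 [ 0.47803604 -0.16733878] [ 0.47849175 -0.14986904]
120 247 274 [ 0.49019764 -0.16776326] [ 0.49064339 -0.15063545]
140 236 285 [ 0.50258896 -0.17529983] [ 0.5034097  -0.14368694]
160 236 285 [ 0.51559732 -0.17587687] [ 0.51643019 -0.14371658]
180 236 284 [ 0.52906411 -0.17647425] [ 0.52989221 -0.14441506]
200 237 283 [ 0.54303152 -0.17641307] [ 0.54383717 -0.14513859]
220 237 283 [ 0.55749125 -0.17704206] [ 0.55830933 -0.14519637]
240 180 339 [ 0.57145908 -0.21790411] [ 0.57433101 -0.10578049]
260 237 282 [ 0.58805538 -0.17837159] [ 0.58888109 -0.14603692]
```

{"name": "jog_arm", "arguments": {"plan": [{"dx": 0,"dy": 0,"dz": 30,"ax": 0,"ay": 0,"az": 0,"grip": 0.3},{"dx": 0,"dy": 0,"dz": 20,"ax": 0,"ay": 0,"az": 0,"grip": 0.3},{"dx": 0,"dy": 0,"dz": 11,"ax": 0,"ay": 0,"az": 0,"grip": 0.4},{"dx": 0,"dy": 0,"dz": 0,"ax": 0,"ay": 0,"az": 0,"grip": 0.5},{"dx": 0,"dy": 0,"dz": 0,"ax": 0,"ay": 0,"az": 0,"grip": 1},{"dx": 0,"dy": 0,"dz": 0,"ax": 0,"ay": 0,"az": 0,"grip": 1},{"dx": 0,"dy": 0,"dz": 0,"ax": 0,"ay": 0,"az": 0,"grip": 1},{"dx": 0,"dy": 0,"dz": 0,"ax": 0,"ay": 0,"az": 0,"grip": 1},{"dx": 0,"dy": 0,"dz": 0,"ax": 0,"ay": 0,"az": 0,"grip": 1}], "grip_force": 60}}

```text
clock: 30.93
position: [0.5485, -0.1607, 0.182]
ee_rot: [0.001, 0.013, 1.0, -0.001]
contact_force: [-0.8, -0.6, 6.6]
width: 0.0297
gripper_force: 60.4
```

{"name": "jog_arm", "arguments": {"plan": [{"dx": 0,"dy": 0,"dz": -10,"ax": 0,"ay": 0,"az": 0,"grip": 1},{"dx": 0,"dy": 0,"dz": -20,"ax": 0,"ay": 0,"az": 0,"grip": 1},{"dx": 0,"dy": 0,"dz": -30,"ax": 0,"ay": 0,"az": 0,"grip": 1},{"dx": 0,"dy": 0,"dz": -30,"ax": 0,"ay": 0,"az": 0,"grip": 1},{"dx": 0,"dy": 0,"dz": -30,"ax": 0,"ay": 0,"az": -0.285,"grip": 1},{"dx": 0,"dy": 0,"dz": -30,"ax": 0,"ay": 0,"az": -0.285,"grip": 1},{"dx": 4.4,"dy": 17.4,"dz": 0,"ax": 0,"ay": 0,"az": 0,"grip": 1},{"dx": 8.9,"dy": 34.8,"dz": 0,"ax": 0,"ay": 0,"az": 0,"grip": 1},{"dx": 8.9,"dy": 34.8,"dz": 0,"ax": 0,"ay": 0,"az": 0,"grip": 1},{"dx": 8.9,"dy": 34.8,"dz": 0,"ax": 0,"ay": 0,"az": 0,"grip": 1},{"dx": 8.9,"dy": 34.8,"dz": 0,"ax": 0,"ay": 0,"az": 0,"grip": 1},{"dx": 8.9,"dy": 34.8,"dz": 0,"ax": 0,"ay": 0,"az": 0,"grip": 1},{"dx": 8.9,"dy": 34.8,"dz": 0,"ax": 0,"ay": 0,"az": 0,"grip": 1},{"dx": 8.9,"dy": 34.8,"dz": 0,"ax": 0,"ay": 0,"az": 0,"grip": 1},{"dx": 8.9,"dy": 34.8,"dz": 0,"ax": 0,"ay": 0,"az": 0,"grip": 1},{"dx": 8.9,"dy": 34.8,"dz": 0,"ax": 0,"ay": 0,"az": 0,"grip": 1},{"dx": 8.9,"dy": 34.8,"dz": 0,"ax": 0,"ay": 0,"az": 0,"grip": 1},{"dx": 8.9,"dy": 34.8,"dz": 0,"ax": 0,"ay": 0,"az": 0,"grip": 1}], "grip_force": 60}}

```text
clock: 32.43
position: [0.4302, 0.2376, 0.3301]
ee_rot: [-0.001, -0.017, 1.0, -0.0]
contact_force: [0.7, -0.5, -2.7]
width: 0.0296
gripper_force: 60.0
```

{"name": "jog_arm", "arguments": {"plan": [{"dx": 8.9,"dy": 34.8,"dz": 0,"ax": 0,"ay": 0,"az": 0,"grip": 1},{"dx": 8.9,"dy": 34.8,"dz": 0,"ax": 0,"ay": 0,"az": 0,"grip": 1},{"dx": 8.9,"dy": 34.8,"dz": 0,"ax": 0,"ay": 0,"az": 0,"grip": 1},{"dx": 8.9,"dy": 34.8,"dz": 0,"ax": 0,"ay": 0,"az": 0,"grip": 1},{"dx": 4.4,"dy": 17.4,"dz": 0,"ax": 0,"ay": 0,"az": 0,"grip": 1},{"dx": 0,"dy": 0,"dz": 0,"ax": 0,"ay": 0,"az": 0,"grip": 1},{"dx": 0,"dy": 0,"dz": 0,"ax": 0,"ay": 0,"az": 0,"grip": 1},{"dx": 0,"dy": 0,"dz": 0,"ax": 0,"ay": 0,"az": 0,"grip": 1}], "grip_force": 60}}

```text
clock: 33.1
position: [0.3861, 0.3906, 0.3299]
ee_rot: [-0.001, -0.017, 1.0, -0.001]
contact_force: [1.9, -0.2, -3.5]
width: 0.0295
gripper_force: 60.2
```

```bash
python3 -c "
from meas import *
d=shot('wrist','w15');p=sensors.get_state()['position'];print(p,sensors.get_state()['ee_rot'],sensors.get_state()['moment'])
g=cv2.cvtColor(cv2.GaussianBlur(d['image'],(3,3),0),cv2.COLOR_RGB2HSV)[:,:,2];m=g<55
def runs(v):
    r=np.where(v)[0]; return [(int(a[0]),int(a[-1])) for a in np.split(r,np.where(np.diff(r)>1)[0]+1) if len(a)>5]
for row in range(10,240,20):print('row',row,runs(m[row]))
for col in range(90,430,30):print('col',col,runs(m[:260,col]))
"
```

```text
[0.38644656 0.39023414 0.33010409] [-4.59065468e-04 -1.67444364e-02  9.99859463e-01 -6.83928300e-04] [ 0.03766379 -0.01164478 -0.01469885]
row 10 [(271, 277)]
row 30 [(122, 237), (259, 339)]
row 50 [(124, 237), (242, 256), (259, 331)]
row 70 [(127, 236), (281, 331)]
row 90 [(129, 236), (281, 329)]
row 110 [(135, 236), (280, 334)]
row 130 [(139, 225), (292, 332)]
row 150 [(141, 221), (295, 331)]
row 170 [(143, 221), (295, 329)]
row 190 [(145, 222), (294, 328)]
row 210 [(146, 222), (292, 327)]
row 230 [(148, 211), (304, 325)]
col 90 []
col 120 []
col 150 [(15, 259)]
col 180 [(15, 259)]
col 210 [(24, 232)]
col 240 []
col 270 [(21, 61)]
col 300 [(24, 225)]
col 330 [(17, 86), (98, 122), (126, 169)]
col 360 []
col 390 []
col 420 []
```

```bash
python3 -c "
from h import *
d=shot('wrist');z=.048
L=np.array([ray(d,u-.5,v,z)[:2] for u,v in((122,30),(127,70),(135,110),(141,150),(145,190),(148,230))])
R=np.array([ray(d,u+.5,v,z)[:2] for u,v in((339,30),(334,110),(332,130),(331,150),(329,170),(328,190),(327,210))])
for S in(L,R):
  k=np.polyfit(S[:,0],S[:,1],1);print('yaw',np.degrees(np.arctan(k[0])),'y at .367',np.polyval(k,.367));print(S[[0,3,-1]])
for u,v in((150,14.5),(180,14.5),(330,16)):print('front',ray(d,u,v,z)[:2])
"
```

```text
yaw 3.883448646656573 y at .367 0.2904902529599744
[[0.26720442 0.28301207]
 [0.35679634 0.29143781]
 [0.42754367 0.29306019]]
yaw 1.6283064685930304 y at .367 0.4491966901986477
[[0.26165453 0.44614872]
 [0.35136331 0.44888358]
 [0.40341906 0.45047055]]
front [0.25604465 0.30494468]
front [0.25529075 0.32714204]
front [0.25251706 0.43814417]
```

{"name": "jog_arm", "arguments": {"plan": [{"dx": 0,"dy": 8,"dz": 15,"ax": 0,"ay": 0,"az": 0,"grip": 1},{"dx": 0,"dy": 0,"dz": 30,"ax": 0,"ay": 0,"az": 0,"grip": 1},{"dx": 0,"dy": 0,"dz": 30,"ax": 0,"ay": 0,"az": 0,"grip": 1},{"dx": 0,"dy": 0,"dz": 25,"ax": 0,"ay": 0,"az": 0,"grip": 1},{"dx": 0,"dy": 0,"dz": 20,"ax": 0,"ay": 0,"az": 0,"grip": 1},{"dx": 0,"dy": 0,"dz": 12,"ax": 0,"ay": 0,"az": 0,"grip": 1},{"dx": 0,"dy": 0,"dz": 6,"ax": 0,"ay": 0,"az": 0,"grip": 1},{"dx": 0,"dy": 0,"dz": 4,"ax": 0,"ay": 0,"az": 0,"grip": 1},{"dx": 0,"dy": 0,"dz": 0,"ax": 0,"ay": 0,"az": 0,"grip": 1},{"dx": 0,"dy": 0,"dz": 0,"ax": 0,"ay": 0,"az": 0,"grip": 1}], "grip_force": 60}}

```text
clock: 34.03
position: [0.387, 0.3991, 0.1893]
ee_rot: [0.001, -0.017, 1.0, 0.0]
contact_force: [0.2, 0.6, -4.4]
width: 0.0298
gripper_force: 60.2
```

{"name": "jog_arm", "arguments": {"plan": [{"dx": 0,"dy": 0,"dz": 1.5,"ax": 0,"ay": 0,"az": 0,"grip": 1},{"dx": 0,"dy": 0,"dz": 1.5,"ax": 0,"ay": 0,"az": 0,"grip": 1},{"dx": 0,"dy": 0,"dz": 0,"ax": 0,"ay": 0,"az": 0,"grip": 1},{"dx": 0,"dy": 0,"dz": 0,"ax": 0,"ay": 0,"az": 0,"grip": 0.55},{"dx": 0,"dy": 0,"dz": 0,"ax": 0,"ay": 0,"az": 0,"grip": 0.55},{"dx": 0,"dy": 0,"dz": 0,"ax": 0,"ay": 0,"az": 0,"grip": 0.55},{"dx": 0,"dy": 0,"dz": -12,"ax": 0,"ay": 0,"az": 0,"grip": 0.55},{"dx": 0,"dy": 0,"dz": -30,"ax": 0,"ay": 0,"az": 0,"grip": 0.55},{"dx": 0,"dy": 0,"dz": -35,"ax": 0,"ay": 0,"az": 0,"grip": 0.55},{"dx": -10,"dy": -20,"dz": -30,"ax": 0,"ay": 0,"az": 0,"grip": 0.4},{"dx": -16,"dy": -30,"dz": -20,"ax": 0,"ay": 0,"az": 0,"grip": 0.4},{"dx": -16,"dy": -30,"dz": -20,"ax": 0,"ay": 0,"az": 0.3,"grip": 0.4},{"dx": -16,"dy": -34,"dz": -15,"ax": 0,"ay": 0,"az": 0,"grip": 0},{"dx": -20,"dy": -34,"dz": 0,"ax": 0,"ay": 0,"az": 0,"grip": 0},{"dx": -20,"dy": -34,"dz": 0,"ax": 0,"ay": 0,"az": 0,"grip": 0},{"dx": -20,"dy": -34,"dz": 0,"ax": 0,"ay": 0,"az": 0,"grip": 0},{"dx": -20,"dy": -34,"dz": 0,"ax": 0,"ay": 0,"az": 0,"grip": 0},{"dx": -20,"dy": -34,"dz": 0,"ax": 0,"ay": 0,"az": 0,"grip": 0},{"dx": 0,"dy": -34,"dz": 0,"ax": 0,"ay": 0,"az": 0,"grip": 0},{"dx": 0,"dy": -34,"dz": 0,"ax": 0,"ay": 0,"az": 0,"grip": 0}], "grip_force": 60}}

```text
clock: 35.7
position: [0.5488, 0.047, 0.3477]
ee_rot: [0.001, -0.001, 1.0, -0.0]
contact_force: [-0.2, 0.6, -0.3]
width: 0.0849
gripper_force: 0.0
```

{"name": "jog_arm", "arguments": {"plan": [{"dx": 0,"dy": 0,"dz": 0,"ax": 0,"ay": 0,"az": 0,"grip": 0.3},{"dx": 0,"dy": 0,"dz": 0,"ax": 0,"ay": 0,"az": 0,"grip": 0.3},{"dx": 0,"dy": 0,"dz": 0,"ax": 0,"ay": 0,"az": 0,"grip": 0.3}]}}

```text
clock: 35.95
position: [0.5478, 0.049, 0.3477]
ee_rot: [0.0, -0.001, 1.0, 0.0]
contact_force: [0.1, 0.0, -0.8]
width: 0.0599
gripper_force: 0.0
```

```bash
python3 -c "
from meas import *
d=look();print(sensors.get_state()['ee_rot'])
cv2.imwrite('pics/w16.png',d['image'][:,:,::-1])"
```

```text
wrist [0.5477 0.0496 0.3477]
noses
c 0.4577 0.2827 size 0.044 0.007 yaw 12.3 area 250 px 508 88
c 0.4105 0.2176 size 0.036 0.027 yaw 45.9 area 585 px 449 28
c 0.4386 0.0468 size 0.025 0.019 yaw 0.2 area 604 px 256 59
c 0.4064 0.0072 size 0.027 0.021 yaw -17.0 area 755 px 212 20
bodies
c 0.5343 0.0463 size 0.166 0.033 yaw -0.2 area 3924 px 255 159
[ 1.65880959e-04 -1.49591733e-03  9.99998796e-01  3.78739429e-04]
```

{"name": "jog_arm", "arguments": {"plan": [{"dx": -2.5,"dy": -3.3,"dz": 30,"ax": 0,"ay": 0,"az": 0,"grip": 0.3},{"dx": 0,"dy": 0,"dz": 40,"ax": 0,"ay": 0,"az": 0,"grip": 0.3},{"dx": 0,"dy": 0,"dz": 40,"ax": 0,"ay": 0,"az": 0,"grip": 0.3},{"dx": 0,"dy": 0,"dz": 30,"ax": 0,"ay": 0,"az": 0,"grip": 0.3},{"dx": 0,"dy": 0,"dz": 15,"ax": 0,"ay": 0,"az": 0,"grip": 0.4},{"dx": 0,"dy": 0,"dz": 11,"ax": 0,"ay": 0,"az": 0,"grip": 0.4},{"dx": 0,"dy": 0,"dz": 0,"ax": 0,"ay": 0,"az": 0,"grip": 0.5},{"dx": 0,"dy": 0,"dz": 0,"ax": 0,"ay": 0,"az": 0,"grip": 0.7},{"dx": 0,"dy": 0,"dz": 0,"ax": 0,"ay": 0,"az": 0,"grip": 1},{"dx": 0,"dy": 0,"dz": 0,"ax": 0,"ay": 0,"az": 0,"grip": 1},{"dx": 0,"dy": 0,"dz": 0,"ax": 0,"ay": 0,"az": 0,"grip": 1},{"dx": 0,"dy": 0,"dz": 0,"ax": 0,"ay": 0,"az": 0,"grip": 1}], "grip_force": 60}}

```text
clock: 37.0
position: [0.5505, 0.0457, 0.1821]
ee_rot: [0.001, -0.001, 1.0, 0.0]
contact_force: [-0.0, -0.3, -3.4]
width: 0.0299
gripper_force: 59.5
```

{"name": "jog_arm", "arguments": {"plan": [{"dx": 0,"dy": 0,"dz": -10,"ax": 0,"ay": 0,"az": 0,"grip": 1},{"dx": 0,"dy": 0,"dz": -20,"ax": 0,"ay": 0,"az": 0,"grip": 1},{"dx": 0,"dy": 0,"dz": -30,"ax": 0,"ay": 0,"az": 0,"grip": 1},{"dx": 0,"dy": 0,"dz": -30,"ax": 0,"ay": 0,"az": 0,"grip": 1},{"dx": 0,"dy": 0,"dz": -30,"ax": 0,"ay": 0,"az": -0.27,"grip": 1},{"dx": 0,"dy": 0,"dz": -28,"ax": 0,"ay": 0,"az": 0,"grip": 1},{"dx": 7.3,"dy": 15,"dz": 0,"ax": 0,"ay": 0,"az": 0,"grip": 1},{"dx": 14.7,"dy": 30,"dz": 0,"ax": 0,"ay": 0,"az": 0,"grip": 1},{"dx": 14.7,"dy": 30,"dz": 0,"ax": 0,"ay": 0,"az": 0,"grip": 1},{"dx": 14.7,"dy": 30,"dz": 0,"ax": 0,"ay": 0,"az": 0,"grip": 1},{"dx": 14.7,"dy": 30,"dz": 0,"ax": 0,"ay": 0,"az": 0,"grip": 1},{"dx": 14.7,"dy": 30,"dz": 0,"ax": 0,"ay": 0,"az": 0,"grip": 1},{"dx": 14.7,"dy": 30,"dz": 0,"ax": 0,"ay": 0,"az": 0,"grip": 1},{"dx": 14.7,"dy": 30,"dz": 0,"ax": 0,"ay": 0,"az": 0,"grip": 1},{"dx": 14.7,"dy": 30,"dz": 0,"ax": 0,"ay": 0,"az": 0,"grip": 1},{"dx": 14.7,"dy": 30,"dz": 0,"ax": 0,"ay": 0,"az": 0,"grip": 1},{"dx": 7.3,"dy": 15,"dz": 0,"ax": 0,"ay": 0,"az": 0,"grip": 1},{"dx": 0,"dy": 0,"dz": 0,"ax": 0,"ay": 0,"az": 0,"grip": 1},{"dx": 0,"dy": 0,"dz": 0,"ax": 0,"ay": 0,"az": 0,"grip": 1},{"dx": 0,"dy": 0,"dz": 0,"ax": 0,"ay": 0,"az": 0,"grip": 1}], "grip_force": 60}}

```text
clock: 38.67
position: [0.3943, 0.3404, 0.33]
ee_rot: [0.0, -0.016, 1.0, -0.0]
contact_force: [0.0, -0.1, -3.9]
width: 0.0298
gripper_force: 60.1
```

```bash
python3 -c "
from meas import *
d=shot('wrist','w17');p=sensors.get_state()['position'];print(p,sensors.get_state()['ee_rot'])
g=cv2.cvtColor(cv2.GaussianBlur(d['image'],(3,3),0),cv2.COLOR_RGB2HSV);m=g[:,:,2]<55
def runs(v):
    r=np.where(v)[0]; return [(int(a[0]),int(a[-1])) for a in np.split(r,np.where(np.diff(r)>1)[0]+1) if len(a)>5]
for row in range(30,240,25):print('row',row,runs(m[row]),'bright',runs((g[row,:,2]>70)&(g[row,:,1]<50)))
for col in range(180,430,20):print('col',col,runs(m[:260,col]))
"
```

```text
[0.39457305 0.34012137 0.32987893] [ 2.97712619e-04 -1.50600489e-02  9.99886526e-01 -2.04191513e-04]
row 30 [(189, 236), (282, 406)] bright [(237, 281)]
row 55 [(190, 236), (281, 403)] bright [(237, 280)]
row 80 [(192, 236), (281, 312), (337, 400)] bright [(238, 255), (262, 280), (314, 336)]
row 105 [(193, 237), (280, 311), (336, 397)] bright [(238, 279), (312, 334)]
row 130 [(194, 237), (279, 302), (343, 394)] bright [(238, 278), (304, 311), (313, 332), (336, 341)]
row 155 [(201, 221), (295, 301), (341, 391)] bright [(105, 165), (223, 233), (239, 277), (283, 293), (303, 309), (312, 330), (334, 339)]
row 180 [(121, 130), (202, 222), (294, 300), (339, 388)] bright [(96, 119), (135, 160), (162, 171), (223, 233), (239, 277), (282, 292), (302, 308), (311, 316), (323, 328), (332, 338)]
row 205 [(198, 222), (293, 299), (337, 385)] bright [(112, 149), (224, 234), (239, 276), (281, 292), (301, 307), (309, 326), (330, 336)]
row 230 [(199, 211), (252, 263), (308, 317), (335, 382)] bright [(213, 221), (227, 234), (239, 251), (264, 275), (281, 288), (294, 306), (324, 333)]
col 180 []
col 200 [(4, 144), (164, 244), (251, 259)]
col 220 [(4, 225), (238, 259)]
col 240 [(0, 22)]
col 260 [(0, 22), (80, 94), (161, 172), (223, 232)]
col 280 [(0, 22), (95, 131)]
col 300 [(5, 10), (13, 195)]
col 320 [(5, 77), (231, 259)]
col 340 [(5, 112), (160, 259)]
col 360 [(5, 259)]
col 380 [(5, 250)]
col 400 [(5, 83)]
col 420 []
```

View pics/w17.png

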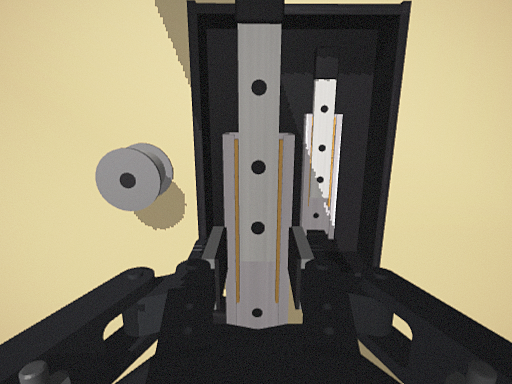

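The picture shows C flat in the bin, at about (322,170), with the held A to the left of it. The bin's front rim is at row 4. I check the margins by number.

```bash
python3 -c "
from h import *
d=shot('wrist');p=sensors.get_state()['position'][:2];th=np.radians(1.73);ux=np.array([np.cos(th),np.sin(th)]);uy=np.array([-ux[1],ux[0]])
def o(u,v,z):
  q=ray(d,u,v,z)[:2]-p;return np.round([q@ux,q@uy],4)
print('bin outer L',o(188.5,30,.048),o(193,105,.048),'R',o(406.5,30,.048),o(397.5,105,.048),o(388.5,180,.048))
print('front',o(220,3.5,.048),o(360,4.5,.048))
print('C edges',o(303,155,.018),o(339.5,155,.018),o(302,180,.018),o(338,180,.018),'C nose front',o(325,48,.018),'rear',o(318,238,.018))
"
```

```text
bin outer L [-0.1224 -0.0525] [-0.0684 -0.052 ] R [-0.1225  0.1104] [-0.0686  0.1102] [-0.0075  0.1099]
front [-0.14   -0.0284] [-0.1394  0.0742]
C edges [-0.0243  0.0413] [-0.0243  0.0751] [-0.0005  0.0413] [-0.0006  0.0754] C nose front [-0.1154  0.0564] rear [0.0587 0.0596]
```

{"name": "jog_arm", "arguments": {"plan": [{"dx": 0.8,"dy": 2,"dz": 15,"ax": 0,"ay": 0,"az": 0,"grip": 1},{"dx": 0,"dy": 0,"dz": 30,"ax": 0,"ay": 0,"az": 0,"grip": 1},{"dx": 0,"dy": 0,"dz": 30,"ax": 0,"ay": 0,"az": 0,"grip": 1},{"dx": 0,"dy": 0,"dz": 25,"ax": 0,"ay": 0,"az": 0,"grip": 1},{"dx": 0,"dy": 0,"dz": 18,"ax": 0,"ay": 0,"az": 0,"grip": 1},{"dx": 0,"dy": 0,"dz": 12,"ax": 0,"ay": 0,"az": 0,"grip": 1},{"dx": 0,"dy": 0,"dz": 6,"ax": 0,"ay": 0,"az": 0,"grip": 1},{"dx": 0,"dy": 0,"dz": 4,"ax": 0,"ay": 0,"az": 0,"grip": 1},{"dx": 0,"dy": 0,"dz": 0,"ax": 0,"ay": 0,"az": 0,"grip": 1},{"dx": 0,"dy": 0,"dz": 0,"ax": 0,"ay": 0,"az": 0,"grip": 1}], "grip_force": 60}}

```text
clock: 39.6
position: [0.3941, 0.3429, 0.1901]
ee_rot: [0.001, -0.015, 1.0, 0.0]
contact_force: [-0.2, -0.5, -2.3]
width: 0.0298
gripper_force: 60.1
```

{"name": "jog_arm", "arguments": {"plan": [{"dx": 0,"dy": 0,"dz": 2,"ax": 0,"ay": 0,"az": 0,"grip": 1},{"dx": 0,"dy": 0,"dz": 1.8,"ax": 0,"ay": 0,"az": 0,"grip": 1},{"dx": 0,"dy": 0,"dz": 0,"ax": 0,"ay": 0,"az": 0,"grip": 1},{"dx": 0,"dy": 0,"dz": 0,"ax": 0,"ay": 0,"az": 0,"grip": 0.55},{"dx": 0,"dy": 0,"dz": 0,"ax": 0,"ay": 0,"az": 0,"grip": 0.55},{"dx": 0,"dy": 0,"dz": 0,"ax": 0,"ay": 0,"az": 0,"grip": 0.55},{"dx": 0,"dy": 0,"dz": -12,"ax": 0,"ay": 0,"az": 0,"grip": 0.55},{"dx": 0,"dy": 0,"dz": -30,"ax": 0,"ay": 0,"az": 0,"grip": 0.55},{"dx": 0,"dy": 0,"dz": -35,"ax": 0,"ay": 0,"az": 0,"grip": 0.55},{"dx": 0,"dy": 0,"dz": -35,"ax": 0,"ay": 0,"az": 0,"grip": 0.55},{"dx": 0,"dy": 0,"dz": -35,"ax": 0,"ay": 0,"az": 0,"grip": 0.4},{"dx": -35,"dy": 0,"dz": -20,"ax": 0,"ay": 0,"az": 0,"grip": 0.4},{"dx": -35,"dy": 0,"dz": -20,"ax": 0,"ay": 0,"az": 0,"grip": 0},{"dx": -35,"dy": 0,"dz": 0,"ax": 0,"ay": 0,"az": 0,"grip": 0},{"dx": 0,"dy": 0,"dz": 0,"ax": 0,"ay": 0,"az": 0,"grip": 0},{"dx": 0,"dy": 0,"dz": 0,"ax": 0,"ay": 0,"az": 0,"grip": 0},{"dx": 0,"dy": 0,"dz": 0,"ax": 0,"ay": 0,"az": 0,"grip": 0}], "grip_force": 60}}

```text
clock: 41.02
position: [0.4978, 0.3459, 0.3721]
ee_rot: [-0.001, -0.015, 1.0, -0.0]
contact_force: [0.2, -0.1, 0.4]
width: 0.0854
gripper_force: 0.0
```

```bash
python3 -c "
from meas import *
d=shot('wrist','w18');p=sensors.get_state()['position'];print(p)
print('bin');show(rects(d,'steel',.017,(150,400,0,260),500,9000))
t=shot('top','tEnd');print('lid top z=.039');show(rects(t,'steel',.039,(300,400,190,290),1000,4500))
s=shot('side','sEnd');show(rects(s,'steel',.039,(245,365,245,360),1000,9000))
for n,dd in(('top',t),('side',s)):
  print(n,'lid corners expected',[np.round(proj(dd,[.395+a*.9975-b*.071,-.3507+a*.071+b*.9975,.039])).tolist() for a,b in((.094,.079),(.094,-.079),(-.094,-.079),(-.094,.079))])
"
```

```text
[0.49726043 0.34596616 0.37206725]
bin
c 0.3908 0.3985 size 0.121 0.034 yaw 1.8 area 3890 px 315 64
c 0.3957 0.3424 size 0.127 0.032 yaw 1.1 area 3739 px 258 69
c 0.5936 0.2870 size 0.048 0.019 yaw -88.2 area 511 px 205 253
c 0.3937 0.2463 size 0.055 0.023 yaw -3.4 area 955 px 159 66
lid top z=.039
c 0.3937 -0.3485 size 0.203 0.164 yaw 4.0 area 2534 px 350 234
c 0.3884 -0.3540 size 0.204 0.166 yaw 4.2 area 5706 px 304 303
top lid corners expected [[325.0, 208.0], [369.0, 205.0], [376.0, 258.0], [331.0, 262.0]]
side lid corners expected [[305.0, 254.0], [357.0, 293.0], [305.0, 349.0], [252.0, 303.0]]
```

```bash
python3 -c "
from rig import manip
print(manip.sign_off())"
```

```text
the job is handed in; nothing more can be done
None
```

I handed the job in: one slide ran the full 75 mm and lies shut in the box with the lid seated, while two jammed at about 45 mm and 30 mm and lie flat in the reject bin (one had been knocked about 20 mm mid-run; I re-measured it before picking it up).

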